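# Put the cooled enamel sample strip away in its case

## Robot

A 6-joint arm with a two-finger parallel gripper is mounted at the origin on a cart in front of the work surface, level with it; the furniture and walls round the work are solid. World frame = base frame: x ahead of the robot, y to its left, z up, the work surface at z = 0. Lengths are in m, angles in degrees, forces in N, time in s.
With the tool pointing down it reaches from about 0.375 to 0.9 m from the base axis. Payload 3.1 kg.
Tool frame: the origin (TCP) lies on the centre line of the jaws, within the pads' length; the fingertips stand 17 mm ahead of it and the grasp point (between the pads) lies 2 mm behind it; y points along the fingers, x is the direction in which the jaws open and shut, and the axes are right-handed (so a half turn about y gives the same grasp; the last joint's range is limited). The gripper opens to 87 mm and grips with 3 to 60 N. Pads are 19 mm wide; open, the fingers measure 117 mm over their backs; the gripper's body (75 mm by 190 mm) begins 51 mm behind the grasp point.
Start: joints at [-83.222, 30.224, 82.088, -0, 67.689, -10.227], TCP at [0.183, -0.598, 0.24] pointing down, gripper open.
Joint ranges: [-176.69, 176.69], [-43.24, 126.21], [12.49, 139.97], [-82, 262], [0, 151.66], [-163.58, 163.58]. Speed limits (degrees/s): [159.86, 159.86, 180, 180, 180, 180].

## Interface

Orientations are given as a 3x3 rotation matrix whose columns are the frame's x, y, z axes.
In Python, from rig import read_state, capture, camera_info, hand_in, trace, tip_of gives the robot as it stands.
- The arm moves only by the tool jog_arm, never from a script. Its argument "steps" is a list of rows, each an object with "fingers": the opening in per cent of the stroke, from 0 (shut) to 100 (fully open); "delta_pos": the shift along the world's x, y, z in mm, a list of three; "turn": the turn about the world's z in degrees. A call has 1 to 20 rows; each row is the pose to reach, as a shift and turn from the pose commanded when the call began; what a row does not reach only later rows make up. A row lasts 1/12 s, in which the tool goes at most 41.7 mm and 7.16 degrees, less where a joint would pass 70% of its speed; a pose out of reach is approached as far as the arm can. A call with a gripper value outside its range is refused whole. The fingers move at their own pace and stop on an object; the grip force is fixed at half the most. Time passes only in rows, so rows that repeat a pose let the fingers close. It gives the time, the measured TCP pose, the force and the opening at its end, in the units of the state.
- read_state(): the state, without advancing time (a new reading comes with each control period).
- capture(name): name is "side" or "top" or "wrist"; returns the picture (384x512x3 uint8, red, green, blue); there is no depth.
- camera_info(name): a dict with "fov_y" (degrees; the focal length in pixels is half the picture's height over the tangent of half this angle, whatever the lens; pixels are square), "cx", "cy" (the principal point, pixels), "view" (4x4, takes a point from world to camera coordinates); the wrist camera has in their place "tool_from_camera" (4x4, takes a point from camera to tool coordinates, whose origin is the TCP and whose axes are the tool frame's). Camera axes: x right, y down, z forward; pixel columns grow to the right and rows downward; lengths in m; the calibration is good to about 2 mm. A picture is of the moment at which its call begins: read the wrist's pose just before it. camera_info takes no time and is no camera call.
- hand_in(): hands the job in, once; it reports no verdict.
Trained networks look in the newest picture that a camera, given by its name, has taken for a name from the list of things; names that differ only in an ending like _2 or _b are one class to them, and where a whole thing is asked for, a point or a joint stands for the part that bears it (a point fixed in the world has none). Each returns a list of dicts, best first, with "confidence" (0 to 1); they miss things now and then, are a little off and sometimes report something else, mostly with a low value. They report only what shows in the picture. A call takes as long as a camera call.
- trace(target, camera): "mask" (384x512 bool, what is visible of it).
- tip_of(target, camera): "position" ([x, y, z] in m, in world coordinates, good to about 4 mm: a listed point, or the origin of a listed thing).
The state is a dict: "time_s": time; "joint_positions": joint angles; "qvel": joint speeds; "tau": joint torques, N m; "position": TCP position; "tcp_rot": TCP orientation; "force": force on the tool from outside, world axes, zero at the start; "moment": the same for the moment, N m; "opening": opening from 0.0 (shut) to 1.0 (fully open).
Only numpy, scipy, OpenCV 4.12 (cv2) and the standard library are available. Lean on these libraries where they do the work, as an engineer would, in place of code of your own. Each camera call takes 0.05 s, during which the arm holds its last target.

## Task

The enamel colour strip standing in the cooling rack chips easily: handle it with the lightest grip that holds it and never jam or bang it. Lift it out by its bare middle, slide it on edge, nose first, part way into the slot of the wooden case and let go; then take it again by the cork pads at its tail, slide it gently all the way home against the stop, and let go. Leave the glass pot, the cutters and the little dark cup where they are.

Things in the scene. Friction and masses are not known exactly. Their poses are not given: they have to be found in the camera images.
- strip: flat enamelled copper strip, 150 long x 6 thick x 44 high, about 0.12 kg, standing on its long edge; coloured squares on both faces, cork pads at the tail. Origin: middle of the lower edge; x along it to the nose, y across its thickness, z up. It chips if the fingers' contact force on it, both fingers added, passes 110 N or if it presses on the case with over 30 N. Starts in the rack
- strip_nose (a point): lower edge of the strip at its nose end, 75 mm ahead of the strip's origin
- strip_tail (a point): centre of the cork pads near the tail end: 56 mm behind the strip's origin, 30 mm above its lower edge; the cork is 38 long, 30 high (14 to 44 mm above the lower edge) and makes the strip 10 mm thick there
- rack: fixed cooling rack: dark base plate 176 x 62 x 12 with white ceramic cheeks round the strip's two ends, as high as the strip (top at 56); the strip stands on the base plate, its middle 74 mm bare between the cheeks. Origin: centre of the underside; x toward the strip's nose end, z up
- case: fixed wooden case, base 174 x 70 x 10 high. Slot along its x axis, felt floor at z = 12 (gives 1 mm per 3 N). From x = -85 to -32 an open groove 12 wide between brass rails to z = 18, 28 over both; from -32 to the felt stop at 73 a hood 29 wide, mouth flared to 20 (9 wide from x = -18 on), clear roof with underside at z = 64, top at 68. Origin: centre of the underside; x into the slot, z up
- case_mouth (a point): centre of the slot's floor at the hood's mouth, x = -32 mm in the case
- case_stop (a point): centre of the slot's floor at the springy felt end stop (gives 1 mm per 2 N), x = 73 mm in the case; home means that the nose of the strip is here, with the cork pads just outside the hood
- glass_pot: loose clear glass pot, 76 diameter x 65 high, a bystander; origin centre of the underside
- cutters: loose blue-handled cutters lying flat, 56 x 122 x 10, a bystander; origin centre of the underside
- cup: loose little dark cup, 28 diameter x 17 high, a bystander; origin centre of the underside
- magnifier_lamp: fixed magnifier lamp behind the middle of the work; origin at its foot. Its big oval head hangs low between rack and case, 0.085 to 0.19 m over the worktop, reaching 0.27 m from its origin toward the robot and 0.08 m to either side: carry the strip round in front of it

How it is judged:
By the outcome, as a careful person would: the job done as asked, in the order asked, and still so for the second after the job is handed in, with the robot touching nothing.
It also fails if it takes over 62 s, if anything falls off the work surface, if the arm or the gripper's body presses on something with over 40 N, if the wrist force passes 120 N, or if a joint passes its speed limit or range.

## Working session

There is one attempt and no reset: what is moved stays moved. The work goes in short steps, Python scripts to look and compute and a tool call to move; the robot and the scene stay as the last step left them, time stands still between calls to the robot, and variables do not carry over. Pictures are saved under pics/ and viewed, and the job is handed in when it is done.

Besides the shell and the picture viewer there is one more tool, called after "Request:" by a JSON object that holds its "api" and its "payload", one argument or row to a line. jog_arm: Moves the arm, as the interface text tells. Its arguments: {"type":"object","properties":{"steps":{"type":"array","items":{"type":"object","properties":{"fingers":{"type":"number"},"delta_pos":{"type":"array","items":{"type":"number"}},"turn":{"type":"number"}}}}},"required":["steps"]}

```bash
mkdir -p pics; ls; python3 - <<'E'
from rig import *
import cv2,numpy as np
s=read_state();print({k:np.round(v,4).tolist() for k,v in s.items()})
for n in("side","top","wrist"):
    im=capture(n);cv2.imwrite(f"pics/{n}0.png",im[:,:,::-1]);print(n,camera_info(n))
E
```

```text
pics
{'time_s': 0.0, 'joint_positions': [-83.2221, 30.2789, 82.1569, -0.0008, 67.6891, -10.2276], 'qvel': [0.0239, 0.0652, -0.0843, -0.094, 0.0103, 0.0218], 'tau': [0.0002, -44.0039, -17.6596, 0.0635, 0.0583, -0.0002], 'position': [0.1827, -0.597, 0.2386], 'tcp_rot': [[0.2925, -0.0003, 0.9563], [-0.9563, 0.0022, 0.2925], [-0.0021, -1.0, 0.0004]], 'force': [0.3369, 0.0798, -0.4162], 'moment': [-0.0041, -0.016, 0.0427], 'opening': 0.9991}
side {'fov_y': 50.10950056526893, 'cx': 248.184810208696, 'cy': 187.39675786982264, 'view': array([[-0.98280022, -0.18463764, -0.00355842,  0.57784785],
       [-0.11500016,  0.62697912, -0.77050123,  0.16143542],
       [ 0.14449458, -0.75683957, -0.63742857,  0.96696287],
       [ 0.        ,  0.        ,  0.        ,  1.        ]])}
top {'fov_y': 46.85243150425914, 'cx': 251.7210943562897, 'cy': 191.4878936874879, 'view': array([[-0.02095844, -0.99974074, -0.00889883, -0.03876105],
       [-0.98216803,  0.02225175, -0.18668376,  0.6123805 ],
       [ 0.18683337,  0.00482755, -0.98237976,  1.24346441],
       [ 0.        ,  0.        ,  0.        ,  1.        ]])}
wrist {'fov_y': 60.51075989721298, 'cx': 261.6135548413439, 'cy': 192.65835211675633, 'tool_from_camera': array([[ 9.99999558e-01, -4.60962310e-04, -8.19150727e-04,
         3.24019441e-04],
       [ 6.82963946e-04, -2.42429438e-01,  9.70168800e-01,
        -1.44751802e-01],
       [-6.45797501e-04, -9.70168931e-01, -2.42429016e-01,
         6.61630001e-02],
       [ 0.00000000e+00,  0.00000000e+00,  0.00000000e+00,
         1.00000000e+00]])}
```

View pics/side0.png

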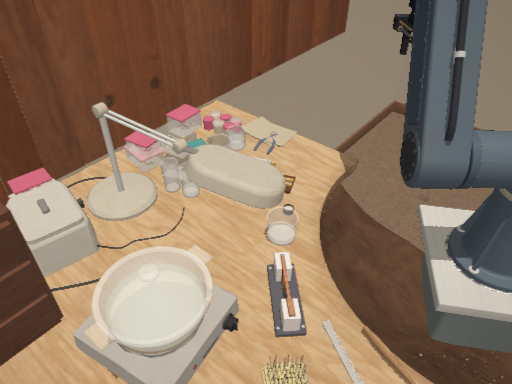

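View pics/top0.png

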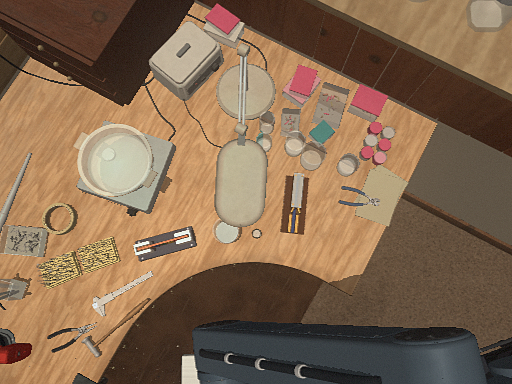

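View pics/wrist0.png

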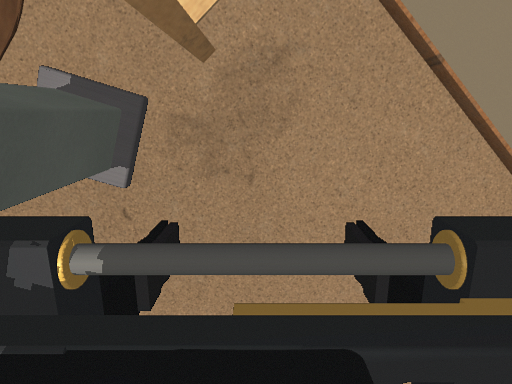

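```bash
python3 - <<'E'
from rig import *
import numpy as np
for n in("top","side","wrist"):
  for t in("strip","strip_nose","strip_tail","rack","case","case_mouth","case_stop","glass_pot","cutters","cup","magnifier_lamp"):
    if n=="wrist" and t not in("strip","strip_nose","strip_tail","rack"):continue
    r=tip_of(t,n);print(n,t,[(np.round(d["position"],4).tolist(),round(d["confidence"],2)) for d in r[:2]])
print(read_state()["time_s"])
E
```

```text
top strip [([0.4681, 0.2106, 0.0128], 0.66), ([0.4879, 0.1357, 0.0128], 0.42)]
top strip_nose [([0.4892, 0.1363, 0.0114], 0.55)]
top strip_tail [([0.4597, 0.2637, 0.0381], 0.62)]
top rack [([0.468, 0.207, -0.0017], 0.83), ([0.6553, -0.1906, 0.0063], 0.68)]
top case [([0.5781, -0.1828, -0.0011], 0.81)]
top case_mouth [([0.5505, -0.1784, 0.01], 0.78)]
top case_stop [([0.6547, -0.1919, 0.008], 0.61), ([0.4593, 0.2629, 0.038], 0.35)]
top glass_pot [([0.4997, 0.0237, -0.0002], 0.92)]
top cutters [([0.5949, -0.3808, 0.0004], 0.6)]
top cup [([0.4593, 0.2626, 0.0358], 0.53), ([0.4937, -0.0668, -0.0023], 0.46)]
top magnifier_lamp [([0.5947, -0.3804, 0.003], 0.64)]
side strip [([0.4758, 0.2069, 0.0082], 0.9)]
side strip_nose [([0.4895, 0.1375, 0.0153], 0.68), ([0.5444, -0.1768, 0.015], 0.6)]
side strip_tail [([0.4565, 0.2577, 0.0386], 0.72)]
side rack [([0.4745, 0.2061, -0.0013], 0.78)]
side case []
side case_mouth []
side case_stop []
side glass_pot [([0.501, 0.0275, 0.0019], 0.66)]
side cutters [([0.5988, -0.3794, -0.0021], 0.46)]
side cup [([0.4917, -0.0677, -0.0003], 0.61)]
side magnifier_lamp []
wrist strip []
wrist strip_nose []
wrist strip_tail []
wrist rack []
1.45
```

Request:
{"api": "jog_arm", "payload": {
  "steps": [
    {"delta_pos":[120,200,20],"turn":-12,"fingers":100},
    {"delta_pos":[240,408,20],"turn":-24,"fingers":100},
    {"delta_pos":[240,408,20],"turn":-24,"fingers":60},
    {"delta_pos":[240,408,20],"turn":-24,"fingers":40},
    {"delta_pos":[240,408,20],"turn":-24,"fingers":40},
    {"delta_pos":[240,408,20],"turn":-24,"fingers":40},
    {"delta_pos":[240,408,20],"turn":-24,"fingers":40},
    {"delta_pos":[240,408,20],"turn":-24,"fingers":40},
    {"delta_pos":[240,408,20],"turn":-24,"fingers":40},
    {"delta_pos":[240,408,20],"turn":-24,"fingers":40},
    {"delta_pos":[240,408,20],"turn":-24,"fingers":40},
    {"delta_pos":[240,408,20],"turn":-24,"fingers":40},
    {"delta_pos":[240,408,20],"turn":-24,"fingers":40},
    {"delta_pos":[240,408,20],"turn":-24,"fingers":40},
    {"delta_pos":[240,408,20],"turn":-24,"fingers":40},
    {"delta_pos":[240,408,20],"turn":-24,"fingers":40},
    {"delta_pos":[240,408,20],"turn":-24,"fingers":40},
    {"delta_pos":[240,408,20],"turn":-24,"fingers":40}
  ]
}}

```text
time_s: 2.95
position: [0.4224, -0.1907, 0.2595]
tcp_rot: [[-0.124, -0.0, 0.992], [-0.992, 0.0, -0.124], [0.0, -1.0, -0.0]]
force: [0.1, -0.1, -0.9]
opening: 0.396
```

```bash
cat > h.py <<'E'
from rig import *
import cv2,numpy as np,json
def look(tag,name="wrist",save=True):
    s=read_state();im=capture(name)
    if save: cv2.imwrite(f"pics/{tag}.png",im[:,:,::-1])
    i=camera_info(name);f=192/np.tan(np.radians(i["fov_y"]/2))
    if name=="wrist":
        T=np.eye(4);T[:3,:3]=s["tcp_rot"];T[:3,3]=s["position"];C=T@i["tool_from_camera"]
    else: C=np.linalg.inv(i["view"])
    json.dump(dict(C=C.tolist(),f=f,cx=i["cx"],cy=i["cy"]),open(f"pics/{tag}.json","w"))
    return im
def cam(tag): 
    d=json.load(open(f"pics/{tag}.json"));d["C"]=np.array(d["C"]);return d
def proj(d,P):
    P=np.atleast_2d(P);q=(np.linalg.inv(d["C"])@np.c_[P,np.ones(len(P))].T)[:3]
    return np.c_[d["f"]*q[0]/q[2]+d["cx"],d["f"]*q[1]/q[2]+d["cy"]]
def unproj(d,uv,z):
    uv=np.atleast_2d(uv).astype(float);r=np.c_[(uv[:,0]-d["cx"])/d["f"],(uv[:,1]-d["cy"])/d["f"],np.ones(len(uv))]@d["C"][:3,:3].T
    o=d["C"][:3,3];return o+r*((z-o[2])/r[:,2])[:,None]
E
python3 - <<'E'
from h import *
im=look("w1")
for t in("case","case_mouth","case_stop"):
    print(t,[(np.round(d["position"],4).tolist(),round(d["confidence"],2)) for d in tip_of(t,"wrist")[:2]])
d=json.loads("0") 
i=camera_info("top");
json.dump(dict(C=np.linalg.inv(i["view"]).tolist(),f=192/np.tan(np.radians(i["fov_y"]/2)),cx=i["cx"],cy=i["cy"]),open("pics/top0.json","w"))
c=cam("top0")
print("lamp foot",unproj(c,(246,92),0.01),"head",unproj(c,[(215,200),(268,200),(240,226),(242,138)],.19),unproj(c,[(215,200),(268,200),(240,226),(242,138)],.085))
E
```

```text
case [([0.5801, -0.1818, -0.0028], 0.66)]
case_mouth [([0.5457, -0.175, 0.0082], 0.73)]
case_stop []
lamp foot [[ 0.94290266 -0.04042328  0.01      ]] head [[ 0.56564292  0.0440553   0.19      ]
 [ 0.56251857 -0.09493329  0.19      ]
 [ 0.49578253 -0.02044702  0.19      ]
 [ 0.73341405 -0.02964419  0.19      ]] [[ 0.58372896  0.05344462  0.085     ]
 [ 0.58031823 -0.09828375  0.085     ]
 [ 0.50746513 -0.01697003  0.085     ]
 [ 0.76687808 -0.02701021  0.085     ]]
```

View pics/w1.png

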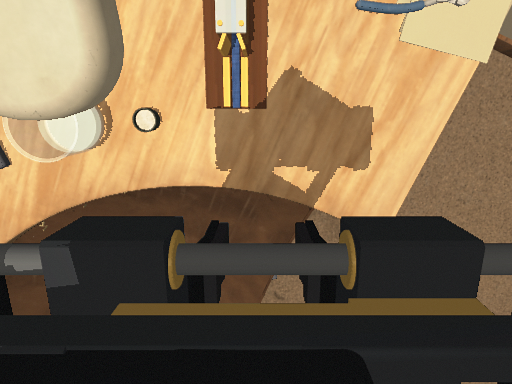

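```bash
python3 - <<'E'
from h import *
a=cam("top0");b=cam("w1")
for z in(.085,.11,.14,.17,.19):
    print(z,"top",np.round(unproj(a,[(268,190),(266,208),(260,218),(240,226)],z)[:,:2],3).tolist(),"wr",np.round(unproj(b,[(123,40),(118,75),(100,100),(60,117)],z)[:,:2],3).tolist())
for t,p in(("pot",(40,110)),("cup",(146,119))): print(t,unproj(b,p,0))
E
python3 - <<'E'
import cv2
im=cv2.imread('pics/top0.png');cv2.imwrite('pics/top0z.png',cv2.resize(im[120:270,190:340],None,fx=4,fy=4,interpolation=cv2.INTER_CUBIC))
im=cv2.imread('pics/side0.png');cv2.imwrite('pics/side0z.png',cv2.resize(im[110:260,160:340],None,fx=4,fy=4,interpolation=cv2.INTER_CUBIC))
E
```

```text
0.085 top [[0.609, -0.099], [0.557, -0.092], [0.529, -0.074], [0.507, -0.017]] wr [[0.564, -0.083], [0.536, -0.072], [0.516, -0.05], [0.506, -0.009]]
0.11 top [[0.605, -0.098], [0.554, -0.091], [0.526, -0.074], [0.505, -0.018]] wr [[0.558, -0.092], [0.532, -0.082], [0.514, -0.062], [0.504, -0.024]]
0.14 top [[0.599, -0.097], [0.549, -0.09], [0.522, -0.073], [0.501, -0.019]] wr [[0.551, -0.103], [0.528, -0.094], [0.511, -0.076], [0.503, -0.042]]
0.17 top [[0.593, -0.096], [0.544, -0.09], [0.518, -0.073], [0.498, -0.02]] wr [[0.544, -0.114], [0.523, -0.106], [0.509, -0.09], [0.501, -0.06]]
0.19 top [[0.589, -0.096], [0.541, -0.089], [0.516, -0.073], [0.496, -0.02]] wr [[0.539, -0.121], [0.52, -0.114], [0.507, -0.099], [0.5, -0.071]]
pot [[0.52134932 0.06338075 0.        ]]
cup [[ 0.49532854 -0.05987162  0.        ]]
```

View pics/top0z.png

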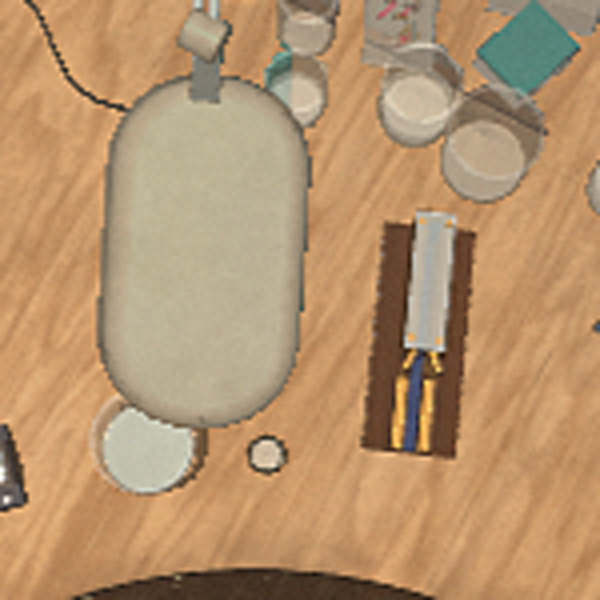

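View pics/side0z.png

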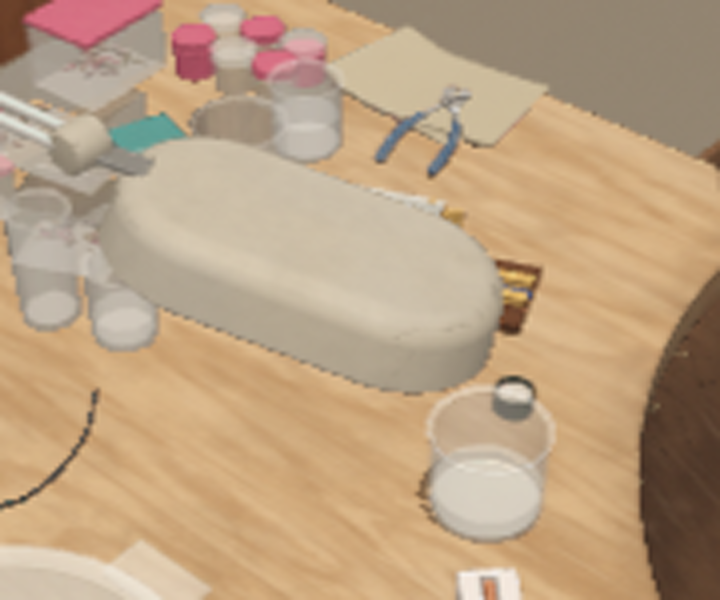

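Request:
{"api": "jog_arm", "payload": {
  "steps": [
    {"delta_pos":[40,0,20],"turn":0,"fingers":40},
    {"delta_pos":[80,5,40],"turn":0,"fingers":40},
    {"delta_pos":[95,5,50],"turn":0,"fingers":40},
    {"delta_pos":[95,5,50],"turn":0,"fingers":40},
    {"delta_pos":[95,5,50],"turn":0,"fingers":40},
    {"delta_pos":[95,5,50],"turn":0,"fingers":40},
    {"delta_pos":[95,5,50],"turn":0,"fingers":40},
    {"delta_pos":[95,5,50],"turn":0,"fingers":40}
  ]
}}

```text
time_s: 3.82
position: [0.5163, -0.1844, 0.3087]
tcp_rot: [[-0.123, -0.002, 0.992], [-0.992, 0.001, -0.123], [-0.001, -1.0, -0.002]]
force: [0.0, -0.9, 0.4]
opening: 0.4
```

```bash
python3 - <<'E'
from h import *
im=look("w2")
print([(d["confidence"],) for d in trace("case","wrist")])
cv2.imwrite("pics/w2z.png",cv2.resize(im[0:250,150:400],None,fx=2.4,fy=2.4,interpolation=cv2.INTER_CUBIC)[:,:,::-1])
E
```

```text
[(0.8,)]
```

View pics/w2.png

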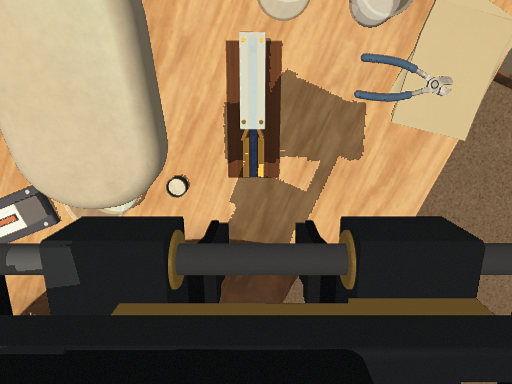

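View pics/w2z.png

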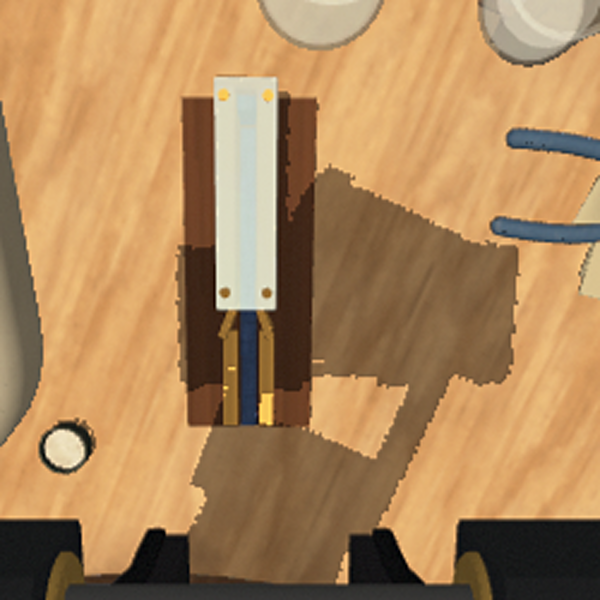

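```bash
cat > fit.py <<'E'
from h import *
from scipy.optimize import least_squares
M={ 'bfl':(.087,.035,.01),'bfr':(.087,-.035,.01),'bnl':(-.087,.035,.01),'bnr':(-.087,-.035,.01),
 'hnl':(-.032,.0145,.068),'hnr':(-.032,-.0145,.068),'gn':(-.085,0,.012),'gm':(-.05,0,.012)}
def fit(tag,obs,off=(150,0),sc=2.4,verbose=True):
    d=cam(tag);ks=list(obs);P=np.array([M[k] for k in ks]);uv=np.array([obs[k] for k in ks])/sc+off
    def res(p):
        c,s=np.cos(p[2]),np.sin(p[2]);W=np.c_[p[0]+c*P[:,0]-s*P[:,1],p[1]+s*P[:,0]+c*P[:,1],P[:,2]+p[3]]
        return (proj(d,W)-uv).ravel()
    r=least_squares(res,[.58,-.18,-.13,0])
    if verbose: print(tag,np.round(r.x[:2],4),np.degrees(r.x[2]),"dz",r.x[3]);print(dict(zip(ks,np.round(r.fun.reshape(-1,2),1).tolist())))
    return r.x
if __name__=="__main__":
    fit("w2",dict(bfl=(182,97),bfr=(318,97),bnl=(188,426),bnr=(310,426),hnl=(217,310),hnr=(277,310)))
    d=cam("w2");u=unproj(d,np.array([(248,422),(248,335)])/2.4+(150,0),.012);print(u,np.degrees(np.arctan2(*(u[1]-u[0])[[1,0]])))
    print("cam",d["C"][:3,3])
    for z in(.085,.11,.14,.19): print(z,np.round(unproj(d,[(140,20),(160,90),(167,145),(150,190),(120,208)],z),3)[:,:2].tolist())
E
python3 fit.py
```

```text
w2 [ 0.5851 -0.182 ] -7.480786976703797 dz -0.013215290065112522
{'bfl': [0.9, -2.5], 'bfr': [-1.0, -2.1], 'bnl': [0.8, -5.5], 'bnr': [-0.4, -5.2], 'hnl': [0.3, 6.6], 'hnr': [-0.5, 6.8]}
[[ 0.49668488 -0.16997584  0.012     ]
 [ 0.54532666 -0.17631964  0.012     ]] -7.430506372936761
cam [ 0.58242877 -0.19309293  0.45330186]
0.085 [[0.686, -0.08], [0.616, -0.087], [0.557, -0.083], [0.509, -0.053], [0.492, -0.014]]
0.11 [[0.679, -0.088], [0.614, -0.094], [0.559, -0.09], [0.514, -0.063], [0.498, -0.026]]
0.14 [[0.67, -0.097], [0.611, -0.103], [0.561, -0.099], [0.52, -0.074], [0.506, -0.041]]
0.19 [[0.656, -0.112], [0.606, -0.117], [0.565, -0.114], [0.53, -0.093], [0.518, -0.065]]
```

```bash
python3 - <<'E'
from fit import *
M['hnl']=(-.018,.0145,.068);M['hnr']=(-.018,-.0145,.068)
fit("w2",dict(bfl=(182,97),bfr=(318,97),bnl=(188,426),bnr=(310,426),hnl=(217,310),hnr=(277,310)))
fit("w2",dict(bfl=(182,97),bfr=(318,97),bnl=(188,426),bnr=(310,426)))
E
```

```text
w2 [ 0.5799 -0.1817] -7.483526456408157 dz 6.315941509610049e-06
{'bfl': [0.2, -0.2], 'bfr': [-0.2, 0.2], 'bnl': [0.1, -0.0], 'bnr': [0.3, 0.3], 'hnl': [-0.2, -0.3], 'hnr': [-0.1, -0.1]}
w2 [ 0.5801 -0.1816] -7.508302907377052 dz -0.00016705066280316494
{'bfl': [0.1, -0.2], 'bfr': [-0.3, 0.2], 'bnl': [0.0, -0.2], 'bnr': [0.1, 0.2]}
```

```bash
python3 - <<'E'
from h import *
for n in("side","top"):
    im=look(n+"1",n)
    d=cam(n+"1");s=read_state();R=np.array(s["tcp_rot"]);p=np.array(s["position"])
    uv=proj(d,p);print(n,uv)
    big=cv2.resize(im,None,fx=2,fy=2,interpolation=cv2.INTER_CUBIC)[:,:,::-1].copy()
    for z in(-.0375,.0375):
      q=proj(d,[p+R@np.array([x,y,z]) for x,y in((-.095,-.053),(.095,-.053),(.095,-.12),(-.095,-.12))])
      cv2.polylines(big,[np.int32(q*2)],True,(0,0,255),1)
    for z in(-.0095,.0095):
      q=proj(d,[p+R@np.array([x,y,z]) for x,y in((-.0174,.017),(.0174,.017))])
      cv2.polylines(big,[np.int32(q*2)],True,(0,255,0),1)
    x,y=np.int32(uv[0]*2);x=max(x-300,0);y=max(y-350,0);cv2.imwrite(f"pics/{n}1z.png",big[y:y+500,x:x+600])
E
```

```text
side [[291.01804923  82.19874222]]
top [[308.35785437 209.66525389]]
```

View pics/side1z.png

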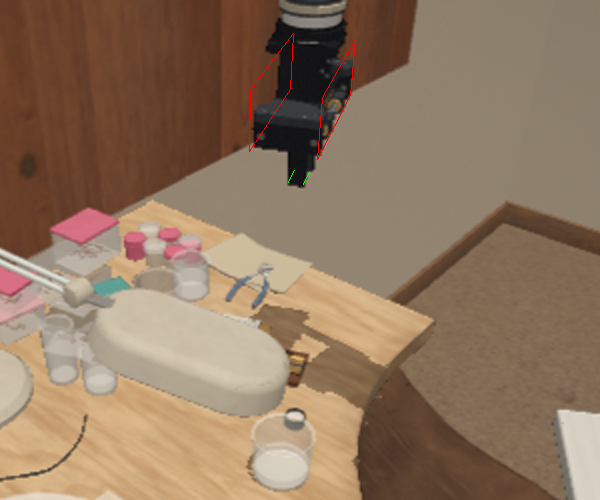

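View pics/top1z.png

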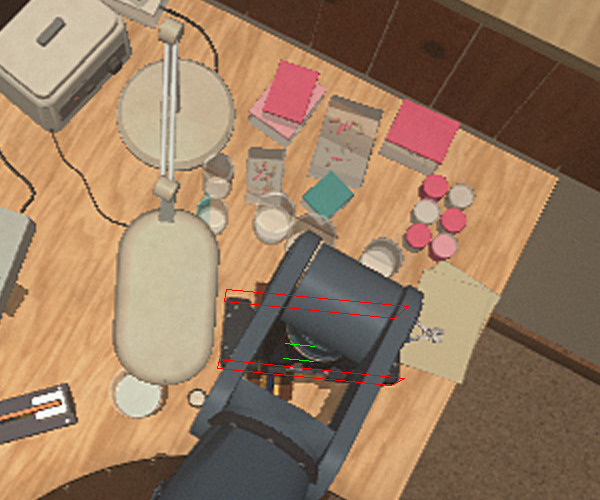

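Request:
{"api": "jog_arm", "payload": {
  "steps": [
    {"delta_pos":[10,0,0],"turn":7,"fingers":40},
    {"delta_pos":[20,0,0],"turn":14,"fingers":40},
    {"delta_pos":[30,0,0],"turn":21,"fingers":40},
    {"delta_pos":[40,0,0],"turn":28,"fingers":40},
    {"delta_pos":[50,0,0],"turn":35,"fingers":40},
    {"delta_pos":[60,0,0],"turn":42,"fingers":40},
    {"delta_pos":[70,0,0],"turn":49,"fingers":40},
    {"delta_pos":[80,0,0],"turn":56,"fingers":40},
    {"delta_pos":[90,0,0],"turn":63,"fingers":40},
    {"delta_pos":[100,0,0],"turn":70,"fingers":40},
    {"delta_pos":[110,0,0],"turn":77,"fingers":40},
    {"delta_pos":[120,0,0],"turn":84,"fingers":40},
    {"delta_pos":[130,0,0],"turn":91,"fingers":40},
    {"delta_pos":[130,0,0],"turn":98,"fingers":40}
  ]
}}

```text
time_s: 5.18
position: [0.6493, -0.1848, 0.3092]
tcp_rot: [[1.0, 0.001, -0.024], [0.024, -0.0, 1.0], [0.001, -1.0, -0.0]]
force: [0.2, -0.3, 0.3]
opening: 0.398
```

Request:
{"api": "jog_arm", "payload": {
  "steps": [
    {"delta_pos":[0,0,0],"turn":7,"fingers":40},
    {"delta_pos":[0,0,0],"turn":14,"fingers":40},
    {"delta_pos":[0,0,0],"turn":21,"fingers":40},
    {"delta_pos":[0,0,0],"turn":28,"fingers":40},
    {"delta_pos":[0,0,0],"turn":35,"fingers":40},
    {"delta_pos":[0,0,0],"turn":42,"fingers":40},
    {"delta_pos":[0,0,0],"turn":49,"fingers":40},
    {"delta_pos":[0,0,0],"turn":56,"fingers":40},
    {"delta_pos":[0,0,0],"turn":63,"fingers":40},
    {"delta_pos":[0,0,0],"turn":70,"fingers":40},
    {"delta_pos":[0,0,0],"turn":77,"fingers":40},
    {"delta_pos":[0,0,0],"turn":82,"fingers":40},
    {"delta_pos":[0,0,0],"turn":82,"fingers":40},
    {"delta_pos":[0,0,0],"turn":82,"fingers":40},
    {"delta_pos":[0,0,0],"turn":82,"fingers":40},
    {"delta_pos":[0,0,0],"turn":82,"fingers":40}
  ]
}}

```text
time_s: 6.52
position: [0.6477, -0.1846, 0.3095]
tcp_rot: [[0.123, -0.0, -0.992], [0.992, 0.0, 0.123], [0.0, -1.0, 0.0]]
force: [0.1, -0.2, -0.1]
opening: 0.401
```

```bash
python3 - <<'E'
from h import *
im=look("w3")
print(cam("w3")["C"][:3,3],read_state()["time_s"])
cv2.imwrite("pics/w3z.png",cv2.resize(im[0:250,130:380],None,fx=2.4,fy=2.4,interpolation=cv2.INTER_CUBIC)[:,:,::-1])
E
```

```text
[ 0.58171731 -0.17685674  0.45426022] 6.5667
```

View pics/w3.png

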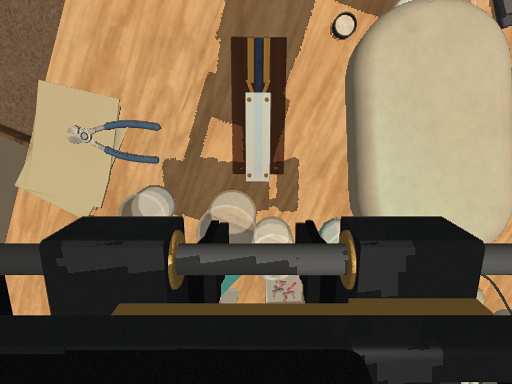

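View pics/w3z.png

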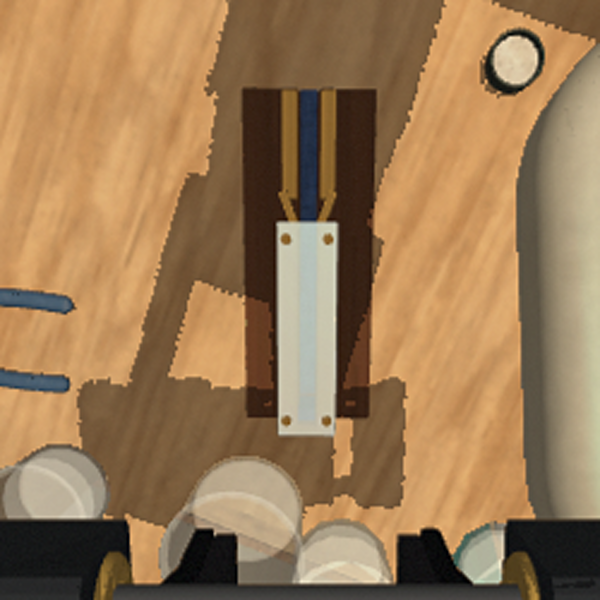

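```bash
python3 - <<'E'
from fit import *
M['hnl']=(-.018,.0145,.068);M['hnr']=(-.018,-.0145,.068)
fit("w3",dict(bnr=(243,88),bnl=(377,88.5),bfr=(247,417),bfl=(369,416.5),hnl=(338,222),hnr=(277,222)),off=(130,0))
d=cam("w3");u=unproj(d,np.array([(310,92),(310,190)])/2.4+(130,0),.012);print(u,np.degrees(np.arctan2(*(u[1]-u[0])[[1,0]])))
for z in(.085,.1,.11,.14,.19): print(z,np.round(unproj(d,[(357,50),(347,75),(346,110),(348,160),(351,200)],z),3)[:,:2].tolist())
E
```

```text
w3 [ 0.5808 -0.18  ] -7.507469744189521 dz -0.0026864063984043353
{'bnr': [-0.3, 0.1], 'bnl': [-0.2, 0.3], 'bfr': [0.1, -0.2], 'bfl': [-0.1, 0.4], 'hnl': [0.3, -0.2], 'hnr': [0.1, -0.3]}
[[ 0.49701565 -0.16866967  0.012     ]
 [ 0.54462609 -0.17469737  0.012     ]] -7.215529147345498
0.085 [[0.535, -0.07], [0.558, -0.082], [0.594, -0.085], [0.649, -0.086], [0.696, -0.086]]
0.1 [[0.537, -0.074], [0.559, -0.086], [0.594, -0.089], [0.646, -0.09], [0.692, -0.089]]
0.11 [[0.538, -0.077], [0.56, -0.088], [0.593, -0.091], [0.645, -0.093], [0.689, -0.092]]
0.14 [[0.542, -0.086], [0.562, -0.096], [0.592, -0.099], [0.639, -0.1], [0.679, -0.099]]
0.19 [[0.548, -0.1], [0.565, -0.109], [0.591, -0.111], [0.63, -0.112], [0.664, -0.112]]
```

Request:
{"api": "jog_arm", "payload": {
  "steps": [
    {"delta_pos":[-20,40,0],"turn":8,"fingers":40},
    {"delta_pos":[-35,80,0],"turn":8,"fingers":40},
    {"delta_pos":[-35,95,0],"turn":8,"fingers":40},
    {"delta_pos":[-35,95,0],"turn":8,"fingers":40},
    {"delta_pos":[-35,95,0],"turn":8,"fingers":40},
    {"delta_pos":[-35,95,0],"turn":8,"fingers":40}
  ]
}}

```text
time_s: 7.07
position: [0.6134, -0.0903, 0.3098]
tcp_rot: [[-0.017, 0.001, -1.0], [1.0, -0.001, -0.017], [-0.001, -1.0, -0.001]]
force: [0.4, -0.0, -0.3]
opening: 0.405
```

```bash
python3 - <<'E'
from h import *
im=look("w4")
print(cam("w4")["C"][:3,3],read_state()["time_s"])
E
```

```text
[ 0.54666681 -0.09167742  0.45453185] 7.1167
```

View pics/w4.png

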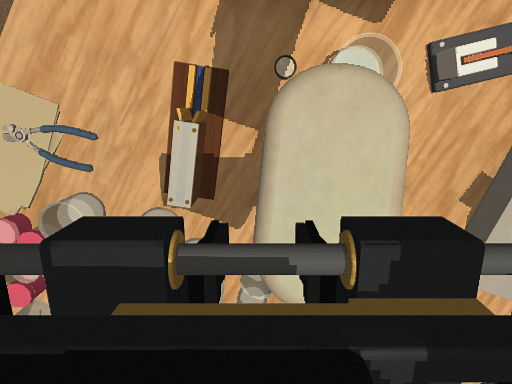

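```bash
python3 - <<'E'
from h import *
d=cam("w4");im=cv2.imread("pics/w4.png")
cv2.imwrite("pics/w4z.png",cv2.resize(im[50:220,230:420],None,fx=4,fy=4,interpolation=cv2.INTER_CUBIC)[:600])
for z in(.085,.1,.12,.15,.19): print(z,np.round(unproj(d,[(325,63),(290,76),(272,101),(265,130),(261,160),(257,200)],z),3)[:,:2].tolist())
E
```

```text
0.085 [[0.499, -0.026], [0.513, -0.062], [0.538, -0.081], [0.569, -0.088], [0.603, -0.091], [0.65, -0.095]]
0.1 [[0.501, -0.028], [0.514, -0.063], [0.539, -0.081], [0.568, -0.088], [0.601, -0.091], [0.646, -0.095]]
0.12 [[0.503, -0.032], [0.516, -0.065], [0.539, -0.082], [0.567, -0.088], [0.598, -0.091], [0.64, -0.095]]
0.15 [[0.507, -0.037], [0.519, -0.067], [0.54, -0.083], [0.565, -0.088], [0.593, -0.091], [0.632, -0.095]]
0.19 [[0.513, -0.044], [0.522, -0.07], [0.541, -0.084], [0.563, -0.089], [0.587, -0.091], [0.621, -0.094]]
```

View pics/w4z.png

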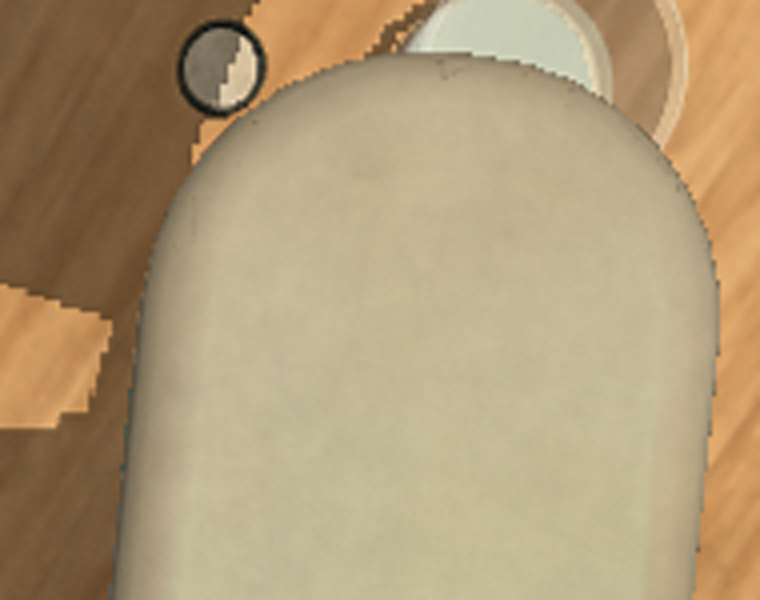

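```bash
python3 - <<'E'
from h import *
# state at side1/top1
d2=cam("w2"); 
R=np.array([[-0.123,-0.002,0.992],[-0.992,0.001,-0.123],[-0.001,-1,-0.002]]);p=np.array([.5163,-.1844,.3087])
out=[]
for n,(x0,y0) in(("side",(255,40)),("top",(210,180))):
    d=cam(n+"1");im=cv2.imread(f"pics/{n}1.png");k=6
    w=100
    b=cv2.resize(im[y0:y0+80 if n=="side" else y0+60,x0:x0+w],None,fx=k,fy=k,interpolation=cv2.INTER_CUBIC)
    b=cv2.convertScaleAbs(b,alpha=1.8,beta=20)
    for y in(-.053,-.11):
      q=proj(d,[p+R@np.array([x,y,z]) for x,z in((-.095,-.0375),(.095,-.0375),(.095,.0375),(-.095,.0375))])
      cv2.polylines(b,[np.int32((q+.5-[x0,y0])*k)],True,(0,0,255) if y>-.06 else (0,255,0),1)
    cv2.imwrite(f"pics/{n}1zz.png",b)
E
```

```text
(no output)
```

View pics/side1zz.png

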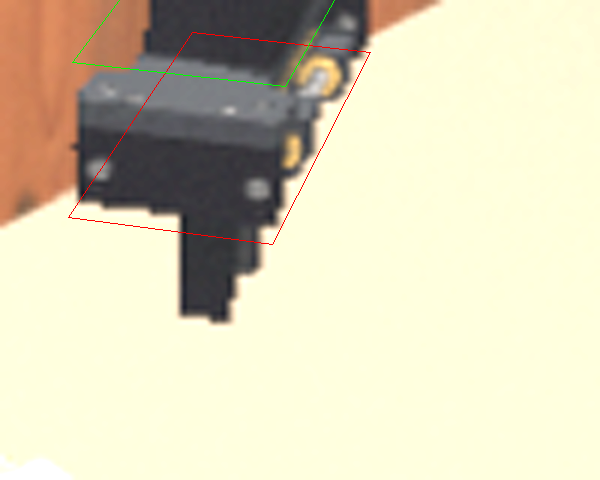

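View pics/top1zz.png

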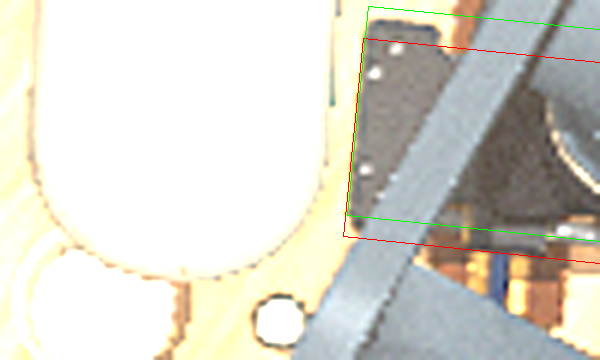

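```bash
python3 - <<'E'
from h import *
for c in("wrist","top","side"):
    print(c,[(np.round(d["position"],4).tolist(),round(d["confidence"],2)) for d in tip_of("magnifier_lamp",c)])
print([(d["confidence"],d["mask"].sum(),np.argwhere(d["mask"]).min(0),np.argwhere(d["mask"]).max(0)) for d in trace("magnifier_lamp","top")])
d=cam("w4")
print(unproj(d,[(408,125),(265.75,125)],.1))
print(read_state()["time_s"])
E
```

```text
wrist [([0.472, 0.2105, -0.0003], 0.46)]
top []
side [([0.4581, 0.2572, 0.0385], 0.56)]
[]
[[ 0.56077607  0.06323073  0.1       ]
 [ 0.56327547 -0.08699922  0.1       ]]
7.3167
```

Request:
{"api": "jog_arm", "payload": {
  "steps": [
    {"delta_pos":[-40,-20,0],"turn":-4,"fingers":60},
    {"delta_pos":[-80,-40,0],"turn":-8.5,"fingers":60},
    {"delta_pos":[-120,-60,0],"turn":-8.5,"fingers":60},
    {"delta_pos":[-162,-74,0],"turn":-8.5,"fingers":60},
    {"delta_pos":[-162,-74,0],"turn":-8.5,"fingers":60},
    {"delta_pos":[-162,-74,0],"turn":-8.5,"fingers":60},
    {"delta_pos":[-162,-74,-40],"turn":-8.5,"fingers":60},
    {"delta_pos":[-162,-74,-80],"turn":-8.5,"fingers":60},
    {"delta_pos":[-162,-74,-120],"turn":-8.5,"fingers":60},
    {"delta_pos":[-162,-74,-160],"turn":-8.5,"fingers":60},
    {"delta_pos":[-162,-74,-190],"turn":-8.5,"fingers":60},
    {"delta_pos":[-162,-74,-220],"turn":-8.5,"fingers":60},
    {"delta_pos":[-162,-74,-245],"turn":-8.5,"fingers":60},
    {"delta_pos":[-162,-74,-262],"turn":-8.5,"fingers":60},
    {"delta_pos":[-162,-74,-268],"turn":-8.5,"fingers":60},
    {"delta_pos":[-162,-74,-268],"turn":-8.5,"fingers":60},
    {"delta_pos":[-162,-74,-268],"turn":-8.5,"fingers":60}
  ]
}}

```text
time_s: 8.73
position: [0.452, -0.164, 0.0415]
tcp_rot: [[0.13, 0.001, -0.991], [0.991, -0.001, 0.13], [-0.0, -1.0, -0.001]]
force: [0.3, 0.0, 0.6]
opening: 0.6
```

```bash
cat > gap.py <<'E'
from h import *
import sys
tag=sys.argv[1]
s=read_state();print(s["time_s"],np.round(s["position"],4),np.round(s["force"],1))
R=np.array(s["tcp_rot"]);p=np.array(s["position"])
im=look("top"+tag,"top");d=cam("top"+tag);x0,y0,k=200,150,6
b=cv2.resize(im[y0:y0+100,x0:x0+130],None,fx=k,fy=k,interpolation=cv2.INTER_CUBIC)[:,:,::-1].copy()
for y in(-.063,-.1):
  q=proj(d,[p+R@np.array([x,y,z]) for x,z in((-.095,-.0375),(.095,-.0375),(.095,.0375),(-.095,.0375))])
  cv2.polylines(b,[np.int32((q+.5-[x0,y0])*k)],True,(0,0,255) if y>-.08 else (0,255,0),1)
cv2.imwrite(f"pics/top{tag}z.png",b)
look("wg"+tag)
E
python3 gap.py a
```

```text
8.7333 [ 0.452  -0.164   0.0415] [0.3 0.  0.6]
```

View pics/topaz.png

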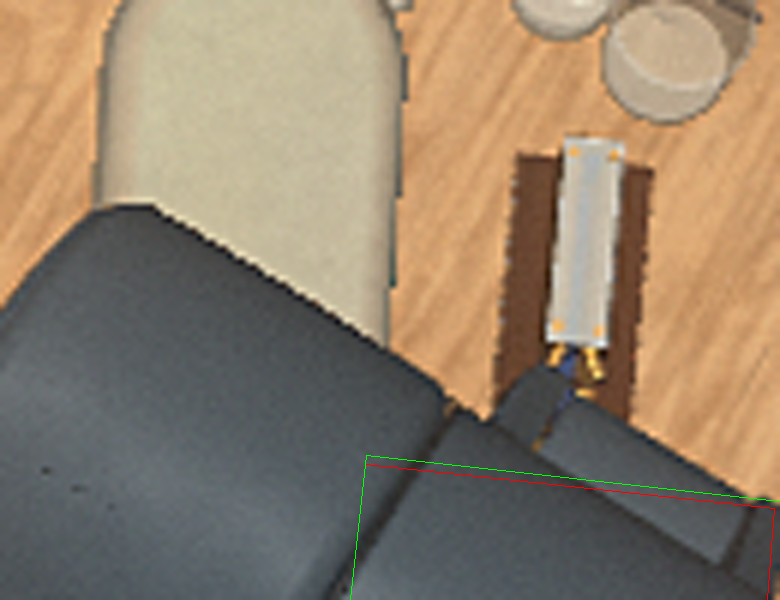

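View pics/wga.png

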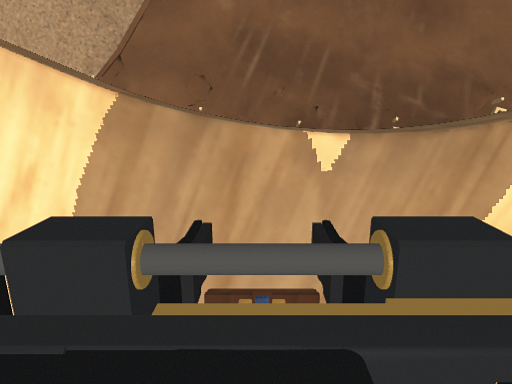

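Request:
{"api": "jog_arm", "payload": {
  "steps": [
    {"delta_pos":[-0.8,-5.9,0],"turn":0,"fingers":60},
    {"delta_pos":[20,-8.6,0],"turn":0,"fingers":60},
    {"delta_pos":[40,-11.3,0],"turn":0,"fingers":60},
    {"delta_pos":[55,-13.3,0],"turn":0,"fingers":60},
    {"delta_pos":[66.6,-14.8,0],"turn":0,"fingers":60},
    {"delta_pos":[66.6,-14.8,0],"turn":0,"fingers":60},
    {"delta_pos":[66.6,-14.8,0],"turn":0,"fingers":60},
    {"delta_pos":[66.6,-14.8,0],"turn":0,"fingers":60}
  ]
}}

```text
time_s: 9.5
position: [0.5164, -0.1783, 0.042]
tcp_rot: [[0.131, -0.001, -0.991], [0.991, 0.0, 0.131], [0.0, -1.0, 0.001]]
force: [-0.1, 0.4, -0.1]
opening: 0.603
```

Request:
{"api": "jog_arm", "payload": {
  "steps": [
    {"delta_pos":[0.2,1,0],"turn":0,"fingers":60},
    {"delta_pos":[0.3,2,0],"turn":0,"fingers":60},
    {"delta_pos":[0.3,2,0],"turn":0,"fingers":60},
    {"delta_pos":[0.3,2,0],"turn":0,"fingers":60}
  ]
}}

```text
time_s: 9.83
position: [0.5173, -0.1762, 0.0415]
tcp_rot: [[0.13, -0.001, -0.991], [0.991, 0.0, 0.13], [0.0, -1.0, 0.001]]
force: [-0.2, 0.2, -0.5]
opening: 0.602
```

Request:
{"api": "jog_arm", "payload": {
  "steps": [
    {"delta_pos":[0.1,1,0],"turn":0,"fingers":60},
    {"delta_pos":[0.1,1,0],"turn":0,"fingers":60},
    {"delta_pos":[0.1,1,0],"turn":0,"fingers":60}
  ]
}}

```text
time_s: 10.08
position: [0.5177, -0.1754, 0.0415]
tcp_rot: [[0.13, -0.0, -0.991], [0.991, 0.0, 0.13], [0.0, -1.0, 0.0]]
force: [0.4, -0.6, -0.2]
opening: 0.597
```

Request:
{"api": "jog_arm", "payload": {
  "steps": [
    {"delta_pos":[0.1,1,0],"turn":0,"fingers":60},
    {"delta_pos":[0.1,1,0],"turn":0,"fingers":60},
    {"delta_pos":[0.1,1,0],"turn":0,"fingers":60}
  ]
}}

```text
time_s: 10.33
position: [0.5179, -0.1744, 0.0415]
tcp_rot: [[0.13, -0.0, -0.991], [0.991, 0.0, 0.13], [0.0, -1.0, 0.0]]
force: [1.0, 0.3, -0.6]
opening: 0.601
```

Request:
{"api": "jog_arm", "payload": {
  "steps": [
    {"delta_pos":[0.1,1,0],"turn":0,"fingers":60},
    {"delta_pos":[0.1,1,0],"turn":0,"fingers":60},
    {"delta_pos":[0.1,1,0],"turn":0,"fingers":60}
  ]
}}

```text
time_s: 10.58
position: [0.518, -0.1739, 0.0416]
tcp_rot: [[0.13, 0.0, -0.991], [0.991, -0.001, 0.13], [-0.001, -1.0, -0.0]]
force: [-0.6, -2.2, -0.3]
opening: 0.6
```

Request:
{"api": "jog_arm", "payload": {
  "steps": [
    {"delta_pos":[0.1,1,0],"turn":0,"fingers":60},
    {"delta_pos":[0.1,1,0],"turn":0,"fingers":60},
    {"delta_pos":[0.1,1,0],"turn":0,"fingers":60}
  ]
}}

```text
time_s: 10.83
position: [0.5182, -0.1738, 0.0417]
tcp_rot: [[0.13, 0.0, -0.991], [0.991, -0.002, 0.13], [-0.002, -1.0, -0.001]]
force: [-2.9, -5.9, -0.2]
opening: 0.601
```

```bash
python3 gap.py b
```

```text
10.8333 [ 0.5182 -0.1738  0.0417] [-2.9 -5.9 -0.2]
```

View pics/wgb.png

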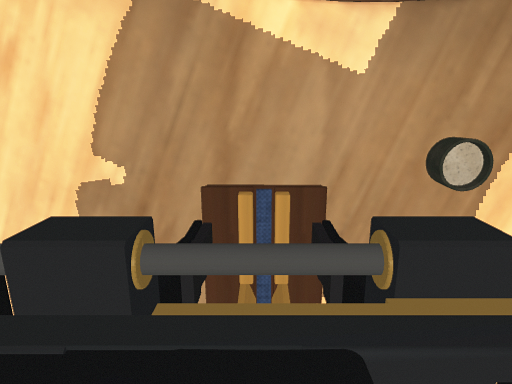

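View pics/topbz.png

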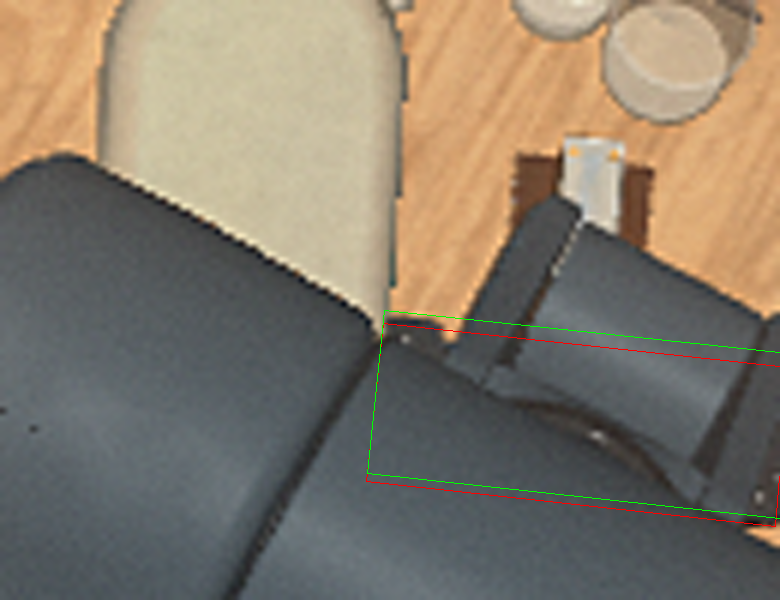

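Request:
{"api": "jog_arm", "payload": {
  "steps": [
    {"delta_pos":[-1,-4,0],"turn":0,"fingers":60},
    {"delta_pos":[-35,-2,0],"turn":0,"fingers":40},
    {"delta_pos":[-66,6,20],"turn":0,"fingers":40},
    {"delta_pos":[-66,6,60],"turn":0,"fingers":40},
    {"delta_pos":[-66,6,100],"turn":0,"fingers":40},
    {"delta_pos":[-66,6,140],"turn":0,"fingers":40},
    {"delta_pos":[-66,6,180],"turn":0,"fingers":40},
    {"delta_pos":[-66,10,220],"turn":-7,"fingers":40},
    {"delta_pos":[-62,45,245],"turn":-14,"fingers":40},
    {"delta_pos":[-55,85,245],"turn":-21,"fingers":40},
    {"delta_pos":[-50,125,245],"turn":-28,"fingers":40},
    {"delta_pos":[-45,165,245],"turn":-35,"fingers":40},
    {"delta_pos":[-40,205,245],"turn":-42,"fingers":40},
    {"delta_pos":[-35,245,245],"turn":-49,"fingers":40},
    {"delta_pos":[-30,280,245],"turn":-56,"fingers":40},
    {"delta_pos":[-30,317,245],"turn":-63,"fingers":40},
    {"delta_pos":[-30,317,245],"turn":-68.5,"fingers":40},
    {"delta_pos":[-30,317,245],"turn":-68.5,"fingers":40},
    {"delta_pos":[-30,317,245],"turn":-68.5,"fingers":40},
    {"delta_pos":[-30,317,245],"turn":-68.5,"fingers":40}
  ]
}}

```text
time_s: 12.6
position: [0.4875, 0.1449, 0.2863]
tcp_rot: [[0.969, -0.001, -0.245], [0.245, 0.0, 0.969], [-0.001, -1.0, 0.0]]
force: [0.1, 0.0, -0.6]
opening: 0.401
```

```bash
python3 - <<'E'
from h import *
s=read_state();print(s["time_s"],s["position"])
im=look("r1");print(cam("r1")["C"][:3,3])
for t in("strip","strip_nose","strip_tail","rack"):
    print(t,[(np.round(d["position"],4).tolist(),round(d["confidence"],2)) for d in tip_of(t,"wrist")[:2]])
E
```

```text
12.6 [0.48750374 0.14494243 0.28632626]
[0.47121814 0.20894411 0.4310933 ]
strip [([0.4701, 0.2095, 0.0133], 0.79)]
strip_nose []
strip_tail [([0.454, 0.2643, 0.0417], 0.67), ([0.4919, -0.0637, -0.0009], 0.25)]
rack [([0.4696, 0.2102, -0.002], 0.9)]
```

View pics/r1.png

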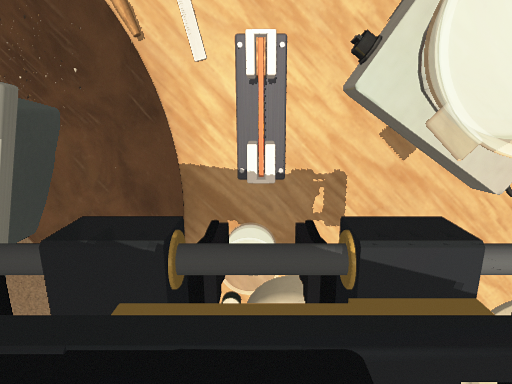

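```bash
python3 - <<'E'
import cv2
im=cv2.imread('pics/r1.png');cv2.imwrite('pics/r1z.png',cv2.resize(im[20:195,200:320],None,fx=3.4,fy=3.4,interpolation=cv2.INTER_CUBIC))
E
```

```text
(no output)
```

View pics/r1z.png

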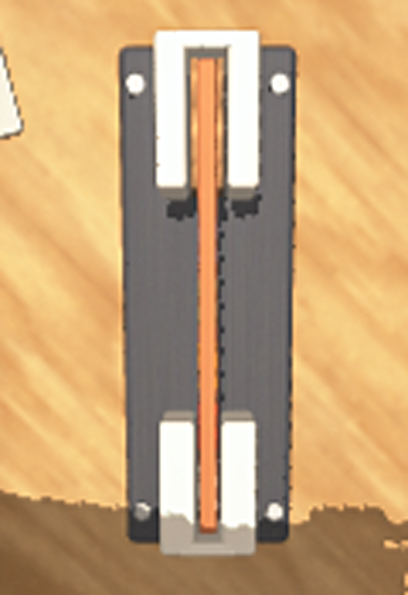

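```bash
python3 - <<'E'
from h import *
from scipy.optimize import least_squares
d=cam("r1");T=lambda q:np.array(q)/3.4+(200,20)
P=np.array([(-.088,-.031,.012),(-.088,.031,.012),(.088,-.031,.012),(.088,.031,.012)]);uv=T([(120,46),(296,46),(128,543),(288,543)])
def res(p):
    c,s=np.cos(p[2]),np.sin(p[2]);return (proj(d,np.c_[p[0]+c*P[:,0]-s*P[:,1],p[1]+s*P[:,0]+c*P[:,1],P[:,2]])-uv).ravel()
r=least_squares(res,[.47,.207,-1.33]);print(r.x[:2],np.degrees(r.x[2]),np.round(r.fun,1))
u=unproj(d,T([(206,60),(208,532)]),.056);print(u,u.mean(0),np.hypot(*(u[1]-u[0])[:2]),np.degrees(np.arctan2(*(u[1]-u[0])[[1,0]])))
E
```

```text
[0.47129223 0.20832735] -75.86121380729858 [-0.6 -0.5  0.6 -0.5 -0.3  0.6  0.3  0.6]
[[0.45252768 0.2803226  0.056     ]
 [0.4894085  0.13641885 0.056     ]] [0.47096809 0.20837073 0.056     ] 0.14855465226120448 -75.62517327037156
```

```bash
python3 - <<'E'
from h import *
i=camera_info("side");s=dict(C=np.linalg.inv(i["view"]),f=192/np.tan(np.radians(i["fov_y"]/2)),cx=i["cx"],cy=i["cy"])
w=cam("r1");t=cam("top0")
for z in(0,.03,.05,.07,.09,.11): print(z,[np.round(unproj(c,p,z)[0,:2],3) for c,p in((w,(345,88)),(s,(238,297)),(t,(158,214)))])
E
```

```text
0 [array([0.566, 0.261]), array([0.569, 0.222]), array([0.559, 0.235])]
0.03 [array([0.56 , 0.257]), array([0.564, 0.243]), array([0.555, 0.228])]
0.05 [array([0.555, 0.255]), array([0.56 , 0.257]), array([0.552, 0.224])]
0.07 [array([0.551, 0.252]), array([0.557, 0.27 ]), array([0.549, 0.22 ])]
0.09 [array([0.546, 0.25 ]), array([0.554, 0.284]), array([0.546, 0.215])]
0.11 [array([0.542, 0.247]), array([0.55 , 0.298]), array([0.543, 0.211])]
```

```bash
python3 - <<'E'
import cv2
im=cv2.imread('pics/side0.png');cv2.imwrite('pics/s0h.png',cv2.resize(im[230:384,70:310],None,fx=3,fy=3,interpolation=cv2.INTER_CUBIC))
E
```

```text
(no output)
```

View pics/s0h.png

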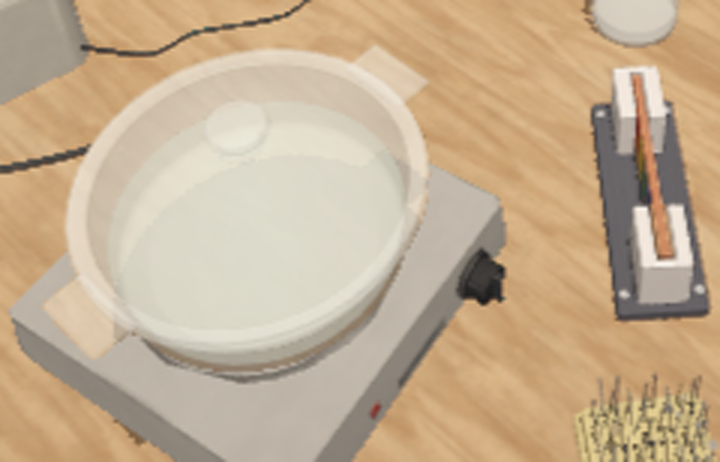

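Request:
{"api": "jog_arm", "payload": {
  "steps": [
    {"delta_pos":[-10,38,-20],"turn":0,"fingers":40},
    {"delta_pos":[-21,78,-50],"turn":0,"fingers":40},
    {"delta_pos":[-21,78,-90],"turn":0,"fingers":40},
    {"delta_pos":[-21,78,-125],"turn":0,"fingers":40},
    {"delta_pos":[-21,78,-150],"turn":0,"fingers":40},
    {"delta_pos":[-21,78,-165],"turn":0,"fingers":40},
    {"delta_pos":[-21,78,-165],"turn":0,"fingers":40},
    {"delta_pos":[-21,78,-165],"turn":0,"fingers":40},
    {"delta_pos":[-21,78,-165],"turn":0,"fingers":40}
  ]
}}

```text
time_s: 13.6
position: [0.4683, 0.2224, 0.1225]
tcp_rot: [[0.97, 0.002, -0.241], [0.241, 0.001, 0.97], [0.002, -1.0, 0.0]]
force: [-0.2, -0.0, 0.8]
opening: 0.402
```

```bash
python3 - <<'E'
from h import *
s=read_state();print(s["time_s"],s["position"])
im=look("r2")
E
```

```text
13.6 [0.46827241 0.22237456 0.12253437]
```

View pics/r2.png

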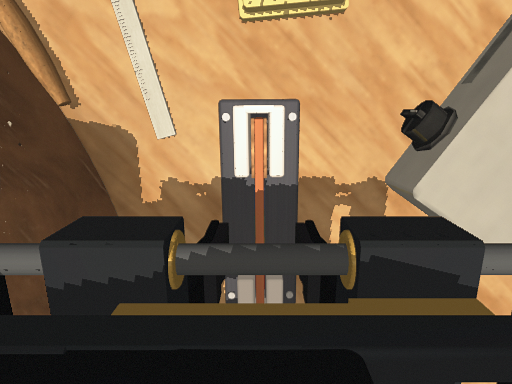

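Request:
{"api": "jog_arm", "payload": {
  "steps": [
    {"delta_pos":[-1.5,0,-20],"turn":0.3,"fingers":40},
    {"delta_pos":[-1.5,0,-40],"turn":0.3,"fingers":40},
    {"delta_pos":[-1.5,0,-60],"turn":0.3,"fingers":40},
    {"delta_pos":[-1.5,0,-72],"turn":0.3,"fingers":40},
    {"delta_pos":[-1.5,0,-79],"turn":0.3,"fingers":40},
    {"delta_pos":[-1.5,0,-82],"turn":0.3,"fingers":40},
    {"delta_pos":[-1.5,0,-82],"turn":0.3,"fingers":40},
    {"delta_pos":[-1.5,0,-82],"turn":0.3,"fingers":40},
    {"delta_pos":[-1.5,0,-82],"turn":0.3,"fingers":40}
  ]
}}

```text
time_s: 14.4
position: [0.4664, 0.2228, 0.0406]
tcp_rot: [[0.969, 0.002, -0.247], [0.247, 0.001, 0.969], [0.002, -1.0, -0.0]]
force: [0.2, 0.1, 0.1]
opening: 0.402
```

```bash
python3 - <<'E'
from h import *
s=read_state();print(s["time_s"],s["position"],s["tcp_rot"][0],s["force"])
im=look("r3")
E
```

```text
14.4 [0.46637767 0.22275421 0.04057713] [ 0.96898557  0.00208427 -0.24710851] [0.23193176 0.11658098 0.07524594]
```

View pics/r3.png

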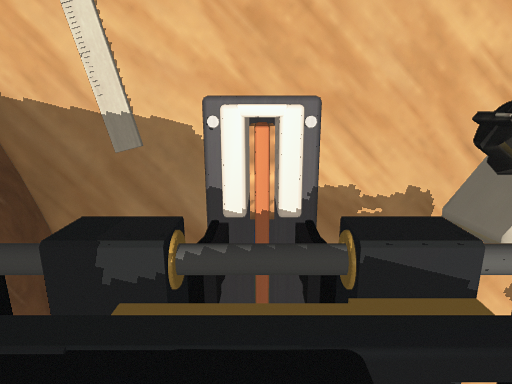

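Request:
{"api": "jog_arm", "payload": {
  "steps": [
    {"delta_pos":[0,0,0],"turn":0,"fingers":20},
    {"delta_pos":[0,0,0],"turn":0,"fingers":12},
    {"delta_pos":[0,0,0],"turn":0,"fingers":9},
    {"delta_pos":[0,0,0],"turn":0,"fingers":8},
    {"delta_pos":[0,0,0],"turn":0,"fingers":7},
    {"delta_pos":[0,0,0],"turn":0,"fingers":6},
    {"delta_pos":[0,0,0],"turn":0,"fingers":5},
    {"delta_pos":[0,0,0],"turn":0,"fingers":5},
    {"delta_pos":[0,0,0],"turn":0,"fingers":5},
    {"delta_pos":[0,0,0],"turn":0,"fingers":5}
  ]
}}

```text
time_s: 15.28
position: [0.4658, 0.2226, 0.0395]
tcp_rot: [[0.969, 0.0, -0.247], [0.247, 0.0, 0.969], [0.0, -1.0, -0.0]]
force: [0.9, -0.1, 0.0]
opening: 0.065
```

Request:
{"api": "jog_arm", "payload": {
  "steps": [
    {"delta_pos":[0,0,3],"turn":0,"fingers":4},
    {"delta_pos":[0,0,8],"turn":0,"fingers":4},
    {"delta_pos":[0,0,14],"turn":0,"fingers":4},
    {"delta_pos":[0,0,22],"turn":0,"fingers":4},
    {"delta_pos":[0,0,30],"turn":0,"fingers":4},
    {"delta_pos":[0,0,38],"turn":0,"fingers":4},
    {"delta_pos":[0,0,46],"turn":0,"fingers":4},
    {"delta_pos":[0,0,54],"turn":0,"fingers":4},
    {"delta_pos":[0,0,60],"turn":0,"fingers":4},
    {"delta_pos":[0,0,62],"turn":0,"fingers":4},
    {"delta_pos":[0,0,62],"turn":0,"fingers":4}
  ]
}}

```text
time_s: 16.2
position: [0.466, 0.2227, 0.1023]
tcp_rot: [[0.969, 0.001, -0.247], [0.247, 0.0, 0.969], [0.001, -1.0, -0.0]]
force: [0.1, -0.5, -1.3]
opening: 0.068
```

```bash
python3 - <<'E'
from h import *
im=look("r4");look("s4","side")
a=cv2.imread("pics/s4.png");cv2.imwrite("pics/s4z.png",cv2.resize(a[190:340,200:350],None,fx=4,fy=4,interpolation=cv2.INTER_CUBIC))
E
```

```text
(no output)
```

View pics/r4.png

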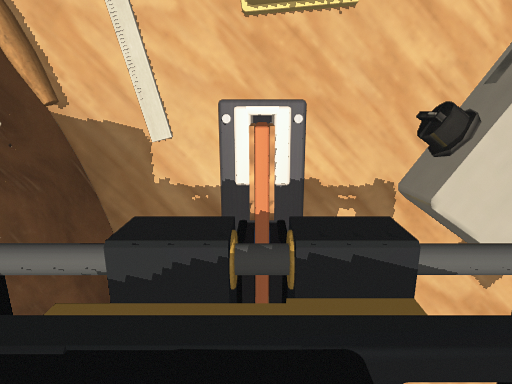

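View pics/s4z.png

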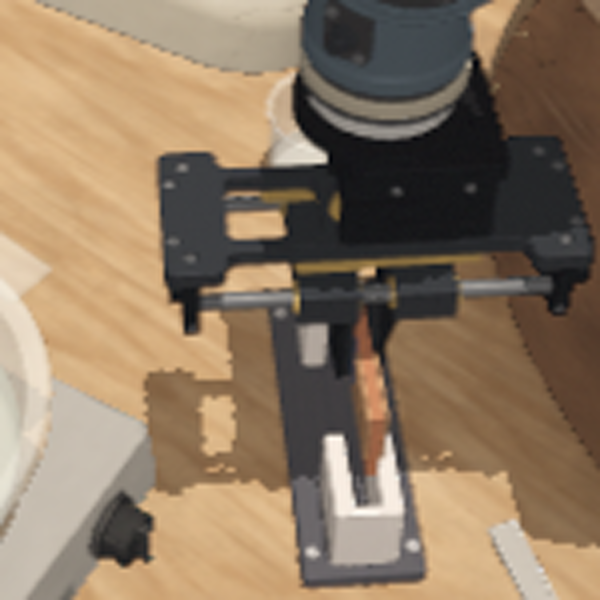

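Request:
{"api": "jog_arm", "payload": {
  "steps": [
    {"delta_pos":[0,0,12],"turn":0,"fingers":4},
    {"delta_pos":[0,0,30],"turn":0,"fingers":4},
    {"delta_pos":[-2,-4,55],"turn":0,"fingers":4},
    {"delta_pos":[-8,-12,82],"turn":1,"fingers":4},
    {"delta_pos":[-16,-28,108],"turn":3,"fingers":4},
    {"delta_pos":[-26,-50,128],"turn":7,"fingers":4},
    {"delta_pos":[-36,-76,138],"turn":12,"fingers":4},
    {"delta_pos":[-46,-104,140],"turn":17,"fingers":4},
    {"delta_pos":[-56,-133,140],"turn":22,"fingers":4},
    {"delta_pos":[-62,-162,140],"turn":27,"fingers":4},
    {"delta_pos":[-66,-191,140],"turn":32,"fingers":4},
    {"delta_pos":[-66,-220,140],"turn":37,"fingers":4},
    {"delta_pos":[-66,-249,140],"turn":42,"fingers":4},
    {"delta_pos":[-64,-278,140],"turn":47,"fingers":4},
    {"delta_pos":[-56,-305,140],"turn":52,"fingers":4},
    {"delta_pos":[-46,-330,140],"turn":57,"fingers":4},
    {"delta_pos":[-35,-353,140],"turn":61,"fingers":4},
    {"delta_pos":[-25,-371,140],"turn":65,"fingers":4},
    {"delta_pos":[-16,-382,140],"turn":67,"fingers":4},
    {"delta_pos":[-11,-387,140],"turn":68.2,"fingers":4}
  ]
}}

```text
time_s: 17.97
position: [0.4555, -0.1664, 0.241]
tcp_rot: [[0.131, 0.0, -0.991], [0.991, -0.0, 0.131], [-0.0, -1.0, -0.0]]
force: [-0.0, 0.8, -1.1]
opening: 0.063
```

Request:
{"api": "jog_arm", "payload": {
  "steps": [
    {"delta_pos":[0,0,0],"turn":0,"fingers":4},
    {"delta_pos":[0,0,-10],"turn":0,"fingers":4},
    {"delta_pos":[0,0,-30],"turn":0,"fingers":4},
    {"delta_pos":[0,0,-55],"turn":0,"fingers":4},
    {"delta_pos":[0,0,-80],"turn":0,"fingers":4},
    {"delta_pos":[0,0,-105],"turn":0,"fingers":4},
    {"delta_pos":[0,0,-125],"turn":0,"fingers":4},
    {"delta_pos":[0,0,-140],"turn":0,"fingers":4},
    {"delta_pos":[0,0,-150],"turn":0,"fingers":4},
    {"delta_pos":[0,0,-155],"turn":0,"fingers":4},
    {"delta_pos":[0,0,-155],"turn":0,"fingers":4},
    {"delta_pos":[0,0,-155],"turn":0,"fingers":4}
  ]
}}

```text
time_s: 18.97
position: [0.4544, -0.1638, 0.0867]
tcp_rot: [[0.13, -0.001, -0.992], [0.992, 0.0, 0.13], [0.0, -1.0, 0.001]]
force: [0.4, 0.1, -0.6]
opening: 0.07
```

```bash
python3 - <<'E'
from h import *
s=read_state();print(s["time_s"],s["position"],np.degrees(np.arctan2(s["tcp_rot"][1][0],s["tcp_rot"][0][0])),s["force"],s["opening"])
look("c1");look("ct1","top")
E
```

```text
18.9667 [ 0.45437386 -0.16381557  0.08671229] 82.52513019818664 [ 0.43617338  0.10787538 -0.63883749] 0.06990551534963756
```

View pics/c1.png

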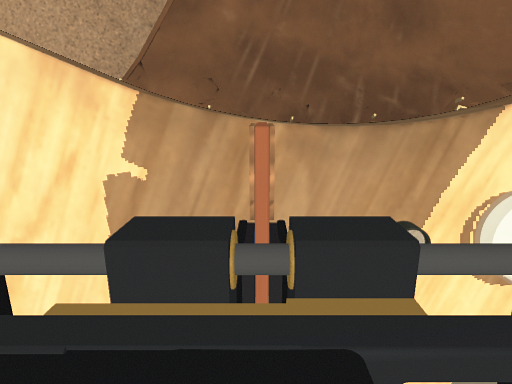

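View pics/ct1.png

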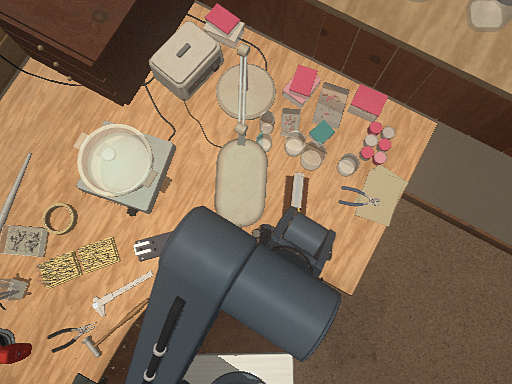

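Request:
{"api": "jog_arm", "payload": {
  "steps": [
    {"delta_pos":[0,-1,-8],"turn":0,"fingers":4},
    {"delta_pos":[0,-1,-18],"turn":0,"fingers":4},
    {"delta_pos":[0,-1,-28],"turn":0,"fingers":4},
    {"delta_pos":[0,-1,-35],"turn":0,"fingers":4},
    {"delta_pos":[0,-1,-39],"turn":0,"fingers":4},
    {"delta_pos":[0,-1,-42],"turn":0,"fingers":4},
    {"delta_pos":[0,-1,-44],"turn":0,"fingers":4},
    {"delta_pos":[0,-1,-45],"turn":0,"fingers":4},
    {"delta_pos":[0,-1,-45],"turn":0,"fingers":4},
    {"delta_pos":[0,-1,-45],"turn":0,"fingers":4}
  ]
}}

```text
time_s: 19.9
position: [0.4548, -0.1655, 0.0417]
tcp_rot: [[0.13, 0.0, -0.991], [0.991, -0.0, 0.13], [-0.0, -1.0, -0.0]]
force: [-0.6, 0.6, -2.1]
opening: 0.066
```

```bash
cat > st.py <<'E'
from h import *
import sys
s=read_state();p=np.array(s["position"]);r=p[:2]-[.5803,-.18085];a=np.radians(-7.5)
print(round(s["time_s"],2),np.round(p,4),"xg %.1f lat %.1f yaw %.2f"%(1e3*(r[0]*np.cos(a)+r[1]*np.sin(a)),1e3*(-r[0]*np.sin(a)+r[1]*np.cos(a)),np.degrees(np.arctan2(s["tcp_rot"][1][0],s["tcp_rot"][0][0]))),np.round(s["force"],1),np.round(s["moment"],2),round(s["opening"],3))
if len(sys.argv)>1: look(sys.argv[1])
E
python3 st.py c2
```

```text
19.9 [ 0.4548 -0.1655  0.0417] xg -126.5 lat -1.2 yaw 82.50 [-0.6  0.6 -2.1] [ 0.04 -0.11  0.02] 0.066
```

View pics/c2.png

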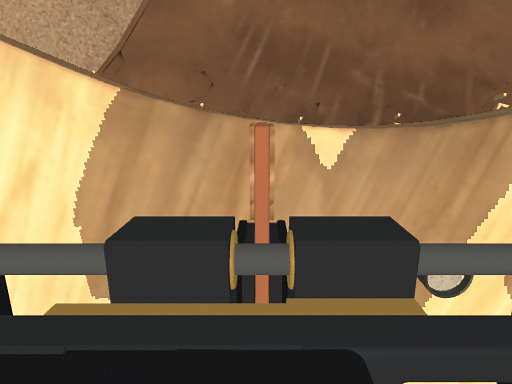

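Request:
{"api": "jog_arm", "payload": {
  "steps": [
    {"delta_pos":[2,0.3,0],"turn":0,"fingers":4},
    {"delta_pos":[5,-0.1,0],"turn":0,"fingers":4},
    {"delta_pos":[8,-0.5,0],"turn":0,"fingers":4},
    {"delta_pos":[11,-0.9,0],"turn":0,"fingers":4},
    {"delta_pos":[14,-1.3,0],"turn":0,"fingers":4},
    {"delta_pos":[17,-1.7,0],"turn":0,"fingers":4},
    {"delta_pos":[20,-2.1,0],"turn":0,"fingers":4},
    {"delta_pos":[22,-2.3,0],"turn":0,"fingers":4},
    {"delta_pos":[22,-2.3,0],"turn":0,"fingers":4}
  ]
}}

```text
time_s: 20.7
position: [0.4773, -0.168, 0.0416]
tcp_rot: [[0.13, 0.001, -0.991], [0.991, -0.0, 0.13], [-0.0, -1.0, -0.001]]
force: [-0.2, 0.6, -1.3]
opening: 0.067
```

```bash
python3 st.py c3
```

```text
20.7 [ 0.4773 -0.168   0.0416] xg -103.8 lat -0.7 yaw 82.52 [-0.2  0.6 -1.3] [ 0.12 -0.17  0.03] 0.067
```

View pics/c3.png

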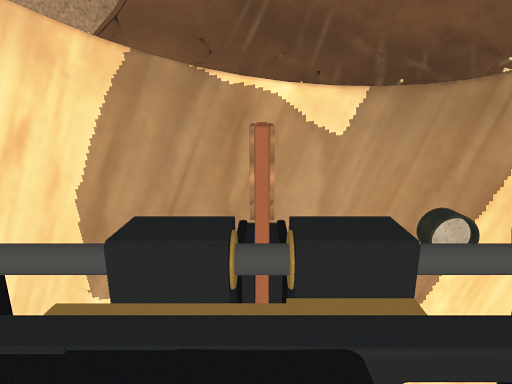

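Request:
{"api": "jog_arm", "payload": {
  "steps": [
    {"delta_pos":[2,-0.1,0],"turn":0,"fingers":4},
    {"delta_pos":[5,-0.4,0],"turn":0,"fingers":4},
    {"delta_pos":[8,-0.8,0],"turn":0,"fingers":4},
    {"delta_pos":[11,-1.2,0],"turn":0,"fingers":4},
    {"delta_pos":[14,-1.6,0],"turn":0,"fingers":4},
    {"delta_pos":[17,-2,0],"turn":0,"fingers":4},
    {"delta_pos":[20,-2.4,0],"turn":0,"fingers":4},
    {"delta_pos":[22,-2.7,0],"turn":0,"fingers":4},
    {"delta_pos":[22,-2.7,0],"turn":0,"fingers":4},
    {"delta_pos":[22,-2.7,0],"turn":0,"fingers":4}
  ]
}}

```text
time_s: 21.58
position: [0.4986, -0.1704, 0.0415]
tcp_rot: [[0.13, -0.0, -0.991], [0.991, 0.0, 0.13], [0.0, -1.0, 0.0]]
force: [-0.4, -0.3, -1.3]
opening: 0.069
```

```bash
python3 st.py; python3 - <<'E'
from h import *
look("ct2","top");look("cs2","side")
a=cv2.imread("pics/ct2.png");cv2.imwrite("pics/ct2z.png",cv2.resize(a[160:280,240:370],None,fx=5,fy=5,interpolation=cv2.INTER_CUBIC))
E
```

```text
21.58 [ 0.4986 -0.1704  0.0415] xg -82.3 lat -0.3 yaw 82.51 [-0.4 -0.3 -1.3] [ 0.08 -0.1  -0.03] 0.069
```

View pics/ct2z.png

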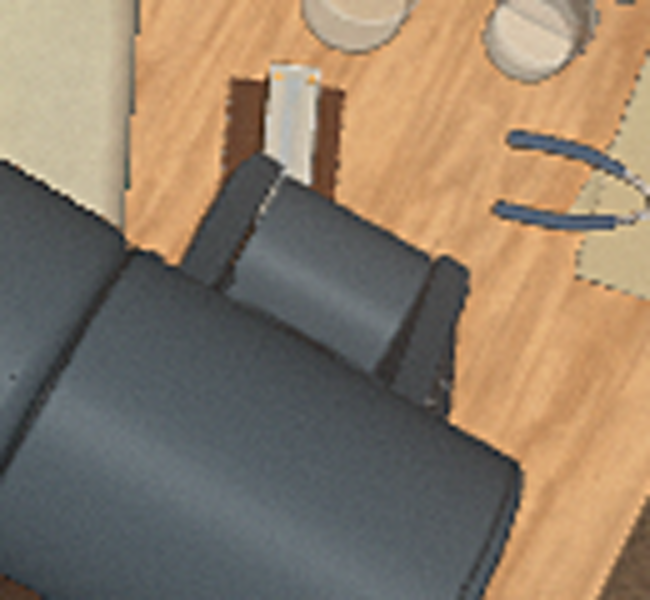

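Request:
{"api": "jog_arm", "payload": {
  "steps": [
    {"delta_pos":[0,0,-0.7],"turn":0,"fingers":4},
    {"delta_pos":[0,0,-1.4],"turn":0,"fingers":4},
    {"delta_pos":[0,0,-2],"turn":0,"fingers":4},
    {"delta_pos":[0,0,-2],"turn":0,"fingers":4},
    {"delta_pos":[0,0,-2],"turn":0,"fingers":4}
  ]
}}

```text
time_s: 22.1
position: [0.4985, -0.1704, 0.0395]
tcp_rot: [[0.131, -0.0, -0.991], [0.991, 0.0, 0.131], [0.0, -1.0, 0.0]]
force: [0.2, -0.5, -0.9]
opening: 0.066
```

```bash
python3 st.py
```

```text
22.1 [ 0.4985 -0.1704  0.0395] xg -82.4 lat -0.3 yaw 82.50 [ 0.2 -0.5 -0.9] [ 0.08 -0.15  0.02] 0.066
```

Continue down a touch until the felt takes the weight.

Request:
{"api": "jog_arm", "payload": {
  "steps": [
    {"delta_pos":[0,0,-0.5],"turn":0,"fingers":4},
    {"delta_pos":[0,0,-0.8],"turn":0,"fingers":4},
    {"delta_pos":[0,0,-0.8],"turn":0,"fingers":4},
    {"delta_pos":[0,0,-0.8],"turn":0,"fingers":4}
  ]
}}

```text
time_s: 22.43
position: [0.4986, -0.1704, 0.0389]
tcp_rot: [[0.13, -0.0, -0.991], [0.991, -0.0, 0.13], [-0.0, -1.0, 0.0]]
force: [-0.9, 0.0, 0.1]
opening: 0.068
```

```bash
python3 st.py
```

```text
22.43 [ 0.4986 -0.1704  0.0389] xg -82.4 lat -0.3 yaw 82.51 [-0.9  0.   0.1] [ 0.05 -0.02  0.06] 0.068
```

Request:
{"api": "jog_arm", "payload": {
  "steps": [
    {"delta_pos":[0,0,0],"turn":0,"fingers":7},
    {"delta_pos":[0,0,0],"turn":0,"fingers":9},
    {"delta_pos":[0,0,0],"turn":0,"fingers":12},
    {"delta_pos":[0,0,0],"turn":0,"fingers":18},
    {"delta_pos":[0,0,0],"turn":0,"fingers":25},
    {"delta_pos":[0,0,0],"turn":0,"fingers":30},
    {"delta_pos":[0,0,0],"turn":0,"fingers":30},
    {"delta_pos":[0,0,5],"turn":0,"fingers":30},
    {"delta_pos":[0,0,20],"turn":0,"fingers":30},
    {"delta_pos":[0,0,40],"turn":0,"fingers":30},
    {"delta_pos":[0,0,60],"turn":0,"fingers":30},
    {"delta_pos":[-15,2,75],"turn":0,"fingers":30},
    {"delta_pos":[-32,4,80],"turn":0,"fingers":30},
    {"delta_pos":[-48,6,80],"turn":0,"fingers":30},
    {"delta_pos":[-48,6,80],"turn":0,"fingers":30},
    {"delta_pos":[-48,6,80],"turn":0,"fingers":30},
    {"delta_pos":[-48,6,80],"turn":0,"fingers":30}
  ]
}}

```text
time_s: 23.85
position: [0.4518, -0.1651, 0.119]
tcp_rot: [[0.131, 0.002, -0.991], [0.991, -0.001, 0.131], [-0.001, -1.0, -0.002]]
force: [1.1, 0.1, -0.3]
opening: 0.298
```

```bash
python3 st.py t1; python3 - <<'E'
from h import *
for t in("strip","strip_tail"):
    print(t,[(np.round(d["position"],4).tolist(),round(d["confidence"],2)) for d in tip_of(t,"wrist")[:2]])
E
```

```text
23.85 [ 0.4518 -0.1651  0.119 ] xg -129.5 lat -1.1 yaw 82.49 [ 1.1  0.1 -0.3] [ 0.1  -0.13 -0.04] 0.298
strip []
strip_tail [([0.4569, -0.1628, 0.0383], 0.75)]
```

View pics/t1.png

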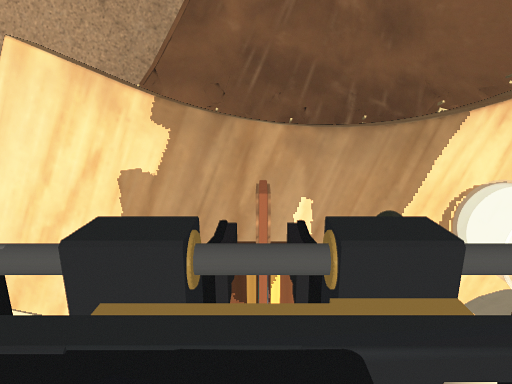

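```bash
python3 - <<'E'
from h import *
u=unproj(cam("t1"),[(263,182),(263.5,215)],.056);r=u[:,:2]-[.5803,-.18085];a=np.radians(-7.5)
print(u,(r@np.array([[np.cos(a),-np.sin(a)],[np.sin(a),np.cos(a)]]))*1e3)
E
```

```text
[[ 0.43127769 -0.16162368  0.056     ]
 [ 0.45351062 -0.16421138  0.056     ]] [[-1.50256942e+02 -3.89477448e-01]
 [-1.27876451e+02 -5.30629111e-02]]
```

Request:
{"api": "jog_arm", "payload": {
  "steps": [
    {"delta_pos":[-1.5,0.6,-10],"turn":0,"fingers":30},
    {"delta_pos":[-1.5,0.6,-30],"turn":0,"fingers":30},
    {"delta_pos":[-1.5,0.6,-50],"turn":0,"fingers":30},
    {"delta_pos":[-1.5,0.6,-66],"turn":0,"fingers":30},
    {"delta_pos":[-1.5,0.6,-75],"turn":0,"fingers":30},
    {"delta_pos":[-1.5,0.6,-79],"turn":0,"fingers":30},
    {"delta_pos":[-1.5,0.6,-79],"turn":0,"fingers":30},
    {"delta_pos":[-1.5,0.6,-79],"turn":0,"fingers":30},
    {"delta_pos":[-1.5,0.6,-79],"turn":0,"fingers":30}
  ]
}}

```text
time_s: 24.75
position: [0.4497, -0.1641, 0.0404]
tcp_rot: [[0.13, 0.001, -0.991], [0.991, -0.001, 0.13], [-0.001, -1.0, -0.001]]
force: [-1.1, 0.6, -0.7]
opening: 0.296
```

```bash
python3 st.py t2
```

```text
24.75 [ 0.4497 -0.1641  0.0404] xg -131.7 lat -0.5 yaw 82.51 [-1.1  0.6 -0.7] [ 0.05 -0.21  0.01] 0.296
```

View pics/t2.png

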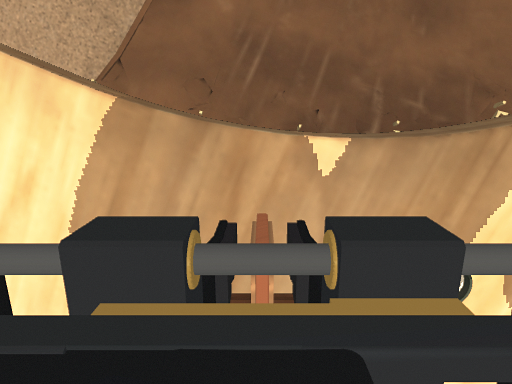

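Request:
{"api": "jog_arm", "payload": {
  "steps": [
    {"delta_pos":[0,0,0],"turn":0,"fingers":20},
    {"delta_pos":[0,0,0],"turn":0,"fingers":15},
    {"delta_pos":[0,0,0],"turn":0,"fingers":13},
    {"delta_pos":[0,0,0],"turn":0,"fingers":12},
    {"delta_pos":[0,0,0],"turn":0,"fingers":11},
    {"delta_pos":[0,0,0],"turn":0,"fingers":10},
    {"delta_pos":[0,0,0],"turn":0,"fingers":9},
    {"delta_pos":[0,0,0],"turn":0,"fingers":9},
    {"delta_pos":[0,0,0],"turn":0,"fingers":9}
  ]
}}

```text
time_s: 25.55
position: [0.4491, -0.1639, 0.0397]
tcp_rot: [[0.13, 0.0, -0.991], [0.991, -0.0, 0.13], [-0.0, -1.0, -0.0]]
force: [-0.1, -0.7, 0.0]
opening: 0.114
```

```bash
python3 st.py t3
```

```text
25.55 [ 0.4491 -0.1639  0.0397] xg -132.3 lat -0.3 yaw 82.50 [-0.1 -0.7  0. ] [ 0.08 -0.16 -0.02] 0.114
```

View pics/t3.png

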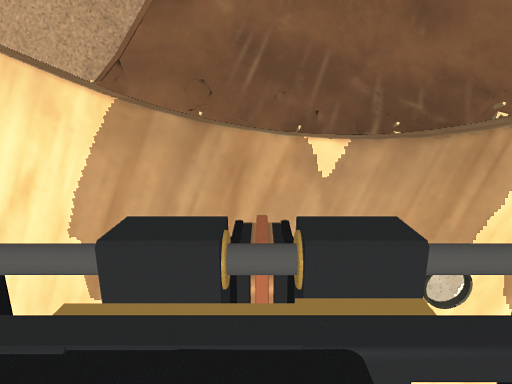

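Request:
{"api": "jog_arm", "payload": {
  "steps": [
    {"delta_pos":[2,-0.3,0.3],"turn":0,"fingers":9},
    {"delta_pos":[5,-0.7,0.3],"turn":0,"fingers":9},
    {"delta_pos":[8.5,-1.2,0.3],"turn":0,"fingers":9},
    {"delta_pos":[12,-1.7,0.3],"turn":0,"fingers":9},
    {"delta_pos":[15.5,-2.2,0.3],"turn":0,"fingers":9},
    {"delta_pos":[19,-2.7,0.3],"turn":0,"fingers":9},
    {"delta_pos":[22.5,-3.2,0.3],"turn":0,"fingers":9},
    {"delta_pos":[26,-3.7,0.3],"turn":0,"fingers":9},
    {"delta_pos":[29.5,-4.2,0.3],"turn":0,"fingers":9},
    {"delta_pos":[33,-4.7,0.3],"turn":0,"fingers":9},
    {"delta_pos":[36,-5.1,0.3],"turn":0,"fingers":9},
    {"delta_pos":[38,-5.4,0.3],"turn":0,"fingers":9},
    {"delta_pos":[39,-5.5,0.3],"turn":0,"fingers":9},
    {"delta_pos":[39,-5.5,0.3],"turn":0,"fingers":9},
    {"delta_pos":[39,-5.5,0.3],"turn":0,"fingers":9}
  ]
}}

```text
time_s: 26.85
position: [0.4884, -0.1695, 0.0401]
tcp_rot: [[0.13, 0.001, -0.991], [0.991, -0.0, 0.13], [-0.0, -1.0, -0.001]]
force: [0.7, -0.2, -0.5]
opening: 0.106
```

```bash
python3 st.py
```

```text
26.85 [ 0.4884 -0.1695  0.0401] xg -92.6 lat -0.7 yaw 82.51 [ 0.7 -0.2 -0.5] [ 0.09 -0.21 -0.04] 0.106
```

Request:
{"api": "jog_arm", "payload": {
  "steps": [
    {"delta_pos":[1.5,-0.6,0],"turn":0,"fingers":9},
    {"delta_pos":[4,-1.1,0],"turn":0,"fingers":9},
    {"delta_pos":[7,-1.7,0],"turn":0,"fingers":9},
    {"delta_pos":[10,-2.2,0],"turn":0,"fingers":9},
    {"delta_pos":[13,-2.6,0],"turn":0,"fingers":9},
    {"delta_pos":[16,-3,0],"turn":0,"fingers":9},
    {"delta_pos":[18,-3.2,0],"turn":0,"fingers":9},
    {"delta_pos":[19.5,-3.4,0],"turn":0,"fingers":9},
    {"delta_pos":[20,-3.5,0],"turn":0,"fingers":9},
    {"delta_pos":[20,-3.5,0],"turn":0,"fingers":9},
    {"delta_pos":[20,-3.5,0],"turn":0,"fingers":9}
  ]
}}

```text
time_s: 27.77
position: [0.5084, -0.1729, 0.0401]
tcp_rot: [[0.131, 0.001, -0.991], [0.991, -0.0, 0.131], [-0.0, -1.0, -0.001]]
force: [0.5, -0.1, -1.1]
opening: 0.112
```

```bash
python3 st.py
```

```text
27.77 [ 0.5084 -0.1729  0.0401] xg -72.4 lat -1.5 yaw 82.50 [ 0.5 -0.1 -1.1] [ 0.1  -0.22  0.02] 0.112
```

Request:
{"api": "jog_arm", "payload": {
  "steps": [
    {"delta_pos":[1,-0.1,0],"turn":0,"fingers":9},
    {"delta_pos":[2,-0.2,0],"turn":0,"fingers":9},
    {"delta_pos":[3,-0.3,0],"turn":0,"fingers":9},
    {"delta_pos":[4,-0.4,0],"turn":0,"fingers":9},
    {"delta_pos":[4,-0.4,0],"turn":0,"fingers":9},
    {"delta_pos":[4,-0.4,0],"turn":0,"fingers":9}
  ]
}}

```text
time_s: 28.27
position: [0.5124, -0.1734, 0.0401]
tcp_rot: [[0.13, 0.0, -0.991], [0.991, -0.0, 0.13], [-0.0, -1.0, -0.0]]
force: [0.9, -0.5, -0.7]
opening: 0.109
```

```bash
python3 st.py
```

```text
28.27 [ 0.5124 -0.1734  0.0401] xg -68.3 lat -1.5 yaw 82.51 [ 0.9 -0.5 -0.7] [ 0.08 -0.11 -0.03] 0.109
```

Request:
{"api": "jog_arm", "payload": {
  "steps": [
    {"delta_pos":[0.7,-0.1,0],"turn":0,"fingers":9},
    {"delta_pos":[1.4,-0.2,0],"turn":0,"fingers":9},
    {"delta_pos":[1.4,-0.2,0],"turn":0,"fingers":9},
    {"delta_pos":[1.4,-0.2,0],"turn":0,"fingers":9}
  ]
}}

```text
time_s: 28.6
position: [0.5136, -0.1735, 0.0401]
tcp_rot: [[0.13, 0.0, -0.991], [0.991, -0.0, 0.13], [-0.0, -1.0, -0.0]]
force: [-1.1, -1.5, -0.5]
opening: 0.111
```

```bash
python3 st.py
```

```text
28.6 [ 0.5136 -0.1735  0.0401] xg -67.1 lat -1.4 yaw 82.50 [-1.1 -1.5 -0.5] [-0.01 -0.06 -0.02] 0.111
```

Request:
{"api": "jog_arm", "payload": {
  "steps": [
    {"delta_pos":[0.7,-0.1,0],"turn":0,"fingers":9},
    {"delta_pos":[1.2,-0.2,0],"turn":0,"fingers":9},
    {"delta_pos":[1.2,-0.2,0],"turn":0,"fingers":9},
    {"delta_pos":[1.2,-0.2,0],"turn":0,"fingers":9}
  ]
}}

```text
time_s: 28.93
position: [0.5144, -0.1736, 0.04]
tcp_rot: [[0.13, -0.001, -0.991], [0.991, 0.0, 0.13], [0.0, -1.0, 0.001]]
force: [-2.0, -1.1, -0.2]
opening: 0.115
```

```bash
python3 st.py
```

```text
28.93 [ 0.5144 -0.1736  0.04  ] xg -66.3 lat -1.4 yaw 82.51 [-2.  -1.1 -0.2] [ 0.02  0.14 -0.04] 0.115
```

Request:
{"api": "jog_arm", "payload": {
  "steps": [
    {"delta_pos":[0.6,-0.1,0],"turn":0,"fingers":9},
    {"delta_pos":[1,-0.2,0],"turn":0,"fingers":9},
    {"delta_pos":[1,-0.2,0],"turn":0,"fingers":9},
    {"delta_pos":[1,-0.2,0],"turn":0,"fingers":9}
  ]
}}

```text
time_s: 29.27
position: [0.5151, -0.1736, 0.04]
tcp_rot: [[0.13, -0.001, -0.991], [0.991, 0.001, 0.13], [0.0, -1.0, 0.001]]
force: [-3.5, -1.1, 0.9]
opening: 0.112
```

```bash
python3 st.py; python3 - <<'E'
from h import *
look("ht","top");look("hs","side")
a=cv2.imread("pics/ht.png");cv2.imwrite("pics/htz.png",cv2.resize(a[160:260,250:350],None,fx=6,fy=6,interpolation=cv2.INTER_CUBIC))
E
```

```text
29.27 [ 0.5151 -0.1736  0.04  ] xg -65.6 lat -1.3 yaw 82.51 [-3.5 -1.1  0.9] [0.06 0.41 0.04] 0.112
```

View pics/htz.png

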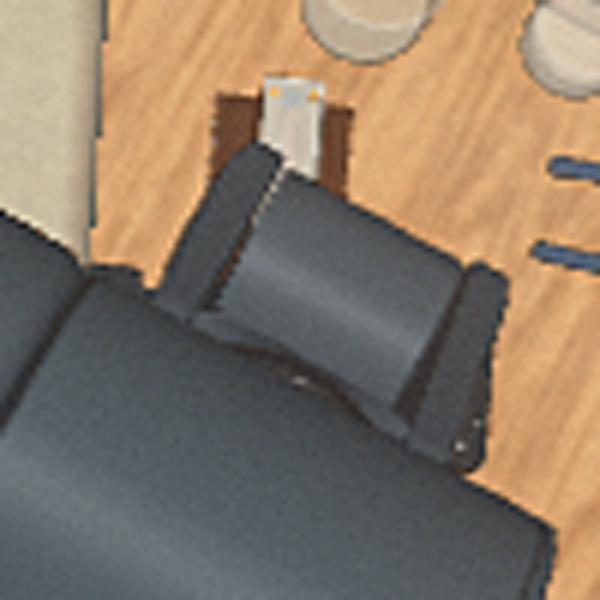

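Request:
{"api": "jog_arm", "payload": {
  "steps": [
    {"delta_pos":[-0.5,0,-0.3],"turn":0,"fingers":9},
    {"delta_pos":[-1,0,-0.5],"turn":0,"fingers":9},
    {"delta_pos":[-1,0,-0.5],"turn":0,"fingers":9},
    {"delta_pos":[-1,0,-0.5],"turn":0,"fingers":11},
    {"delta_pos":[-1,0,-0.5],"turn":0,"fingers":12},
    {"delta_pos":[-1,0,-0.5],"turn":0,"fingers":14},
    {"delta_pos":[-1,0,-0.5],"turn":0,"fingers":18},
    {"delta_pos":[-1,0,-0.5],"turn":0,"fingers":24},
    {"delta_pos":[-1,0,-0.5],"turn":0,"fingers":30},
    {"delta_pos":[-1,0,-0.5],"turn":0,"fingers":30},
    {"delta_pos":[-1,0,-0.5],"turn":0,"fingers":30}
  ]
}}

```text
time_s: 30.28
position: [0.5149, -0.1739, 0.0395]
tcp_rot: [[0.13, 0.0, -0.991], [0.991, -0.0, 0.13], [-0.0, -1.0, -0.0]]
force: [-0.1, -0.7, 0.2]
opening: 0.289
```

```bash
python3 st.py h2
```

```text
30.28 [ 0.5149 -0.1739  0.0395] xg -65.8 lat -1.7 yaw 82.50 [-0.1 -0.7  0.2] [ 0.11 -0.15 -0.05] 0.289
```

View pics/h2.png

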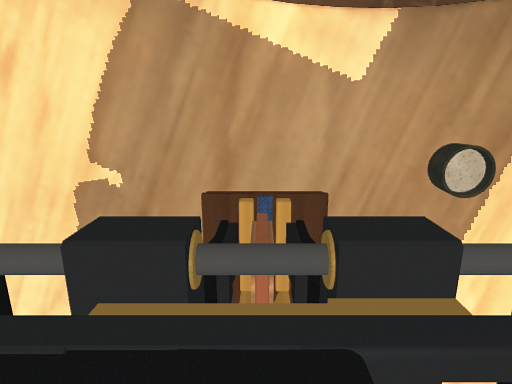

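Request:
{"api": "jog_arm", "payload": {
  "steps": [
    {"delta_pos":[-5,0.6,0.5],"turn":0,"fingers":30},
    {"delta_pos":[-15,1.9,1],"turn":0,"fingers":30},
    {"delta_pos":[-30,3.9,1],"turn":0,"fingers":30},
    {"delta_pos":[-45,5.9,1],"turn":0,"fingers":30},
    {"delta_pos":[-60,7.9,1],"turn":0,"fingers":30},
    {"delta_pos":[-72,9.4,5],"turn":0,"fingers":30},
    {"delta_pos":[-80,10,25],"turn":0,"fingers":30},
    {"delta_pos":[-80,10,60],"turn":0,"fingers":30},
    {"delta_pos":[-80,10,100],"turn":0,"fingers":30},
    {"delta_pos":[-80,10,140],"turn":0,"fingers":30},
    {"delta_pos":[-80,10,180],"turn":0,"fingers":30},
    {"delta_pos":[-80,10,210],"turn":0,"fingers":30},
    {"delta_pos":[-60,8,240],"turn":0,"fingers":30},
    {"delta_pos":[-25,4,260],"turn":0,"fingers":30},
    {"delta_pos":[15,0,270],"turn":0,"fingers":30},
    {"delta_pos":[55,-5,270],"turn":0,"fingers":30},
    {"delta_pos":[95,-10,270],"turn":0,"fingers":30},
    {"delta_pos":[130,-10,270],"turn":0,"fingers":30},
    {"delta_pos":[130,-10,270],"turn":0,"fingers":30},
    {"delta_pos":[130,-10,270],"turn":0,"fingers":30}
  ]
}}

```text
time_s: 32.0
position: [0.645, -0.1835, 0.3078]
tcp_rot: [[0.129, -0.002, -0.992], [0.992, 0.001, 0.129], [0.001, -1.0, 0.003]]
force: [-0.5, 0.3, -0.4]
opening: 0.301
```

```bash
python3 st.py f1; python3 - <<'E'
from h import *
for t in("strip","strip_nose","strip_tail","glass_pot","cup","cutters"):
    print(t,[(np.round(d["position"],4).tolist(),round(d["confidence"],2)) for d in tip_of(t,"wrist")[:1]])
a=cv2.imread("pics/f1.png");cv2.imwrite("pics/f1z.png",cv2.resize(a[20:200,180:340],None,fx=3.3,fy=3.3,interpolation=cv2.INTER_CUBIC))
E
```

```text
32.0 [ 0.645  -0.1835  0.3078] xg 64.5 lat 5.9 yaw 82.57 [-0.5  0.3 -0.4] [ 0.06 -0.09  0.01] 0.301
strip []
strip_nose []
strip_tail [([0.5223, -0.1732, 0.0383], 0.91)]
glass_pot [([0.5467, -0.1761, 0.0087], 0.34)]
cup [([0.4929, -0.0646, 0.0021], 0.82)]
cutters [([0.5948, -0.378, 0.0032], 0.56)]
```

View pics/f1z.png

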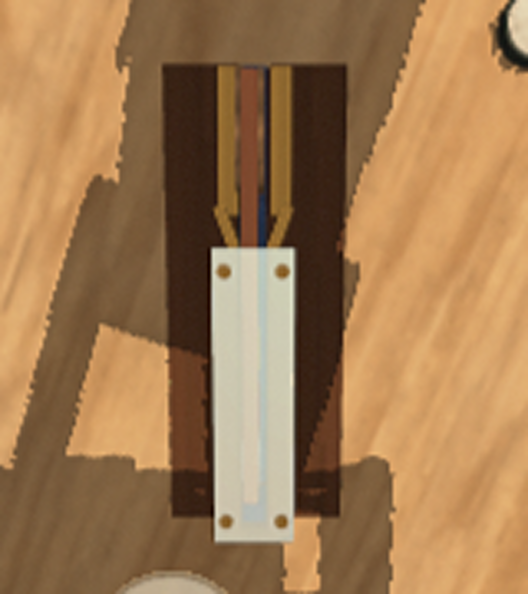

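```bash
python3 - <<'E'
from h import *
d=cam("f1");a=np.radians(-7.5)
for n,p,z in(("nose",(251,503),.056),("tail",(249,68),.056),("roofmouth",(253,248),.068),("base mouth",(255,65),.01),("base far",(256,517),.01)):
    r=unproj(d,np.array(p)/3.3+(180,20),z)[0,:2]-[.5803,-.18085];print(n,1e3*(r[0]*np.cos(a)+r[1]*np.sin(a)),1e3*(-r[0]*np.sin(a)+r[1]*np.cos(a)))
E
```

```text
nose 72.45938661874916 -0.6337143830865872
tail -76.59077373809215 -0.7905005939855756
roofmouth -17.795451039026744 0.5313911143654928
base mouth -86.32660479233596 0.7660064002670448
base far 86.95108333759272 0.7342611401432702
```

```bash
python3 - <<'E'
from h import *
look("ft","top");look("fs","side")
for c,t in(("side","glass_pot"),("side","cup"),("top","cutters"),("side","cutters"),("side","strip_tail")):
    print(c,t,[(np.round(d["position"],4).tolist(),round(d["confidence"],2)) for d in tip_of(t,c)[:1]])
E
```

```text
side glass_pot [([0.501, 0.026, -0.0011], 0.71)]
side cup [([0.4732, 0.204, 0.0001], 0.63)]
top cutters [([0.597, -0.384, 0.0032], 0.66)]
side cutters [([0.5992, -0.3823, -0.0033], 0.72)]
side strip_tail [([0.5203, -0.1771, 0.0416], 0.48)]
```

View pics/fs.png

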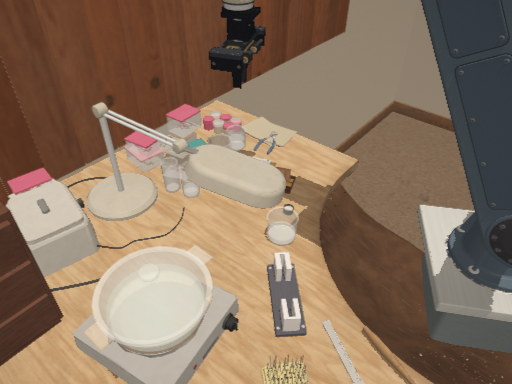

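The side view shows the rack empty at (287,298). The pot (282,228), cup (289,208) and cutters (265,143) are where they were, and the arm is clear.

```bash
python3 -c "
from rig import *
print(hand_in(),read_state()['time_s'])"
```

```text
the job is handed in; nothing more can be done
the job is handed in; nothing more can be done
```

The strip is home in the case: I lifted it from the rack by its bare middle and slid it nose first about 8 mm past the case centre. There I let go, took it again by the cork pads, slid it to the felt stop and released it. I handed the job in at about 32 s.

**Grip position:** the first grip was about 15 mm behind the strip's centre, still on bare metal.

**Last checks:**
- Seen through the clear roof, the nose is at x ≈ 72.5 mm (the stop is at 73), the tail at about −76.6 mm, and the strip is upright and straight.
- The push against the stop reached about 3.5 N, rising at about 2 N per mm as the felt should, and I eased it off before letting go.
- Finger force cannot be read; the interface fixes the grip at 30 N.
- The pot, cutters and cup are where they were at the start. One side-view "cup" report of (0.473, 0.204) was a wrong detection on the rack; the wrist camera puts the cup at its original spot.

**Lamp contact:** in an empty test run beside the lamp, the gripper body touched the lamp head with about 6 N. I then did the final slide about 1.4 mm off the slot's centre line; at most about 1.5 N of sideways force showed, so a light brush against the lamp is possible.

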